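Pack the gauge plates and latch the transport case

TASK

Lay every gauge plate there is (on the bench and in the carton) flat into the nest of its shape in the case. Then fetch the lid from the carton, set it on the case and slide it under the lips; with the latch lever still up, hook the latch's bar behind the lid's keeper, then throw the lever right over until it lies flat and the lid is drawn fully home. Leave the tin and the tape where they are.

Things in the scene. Friction and masses are not known exactly. Their poses are not given: they have to be found in the camera images.
- case: Grey case fixed to bench; place and yaw vary. Origin: centre of the compartment at bench level; x points away from the robot, -y to the latch end. Compartment 118 (x) x 133 (y) mm, floor 8 up; ribs 7 high part it into 3 nests side by side along x (L, straight, L), 3 mm play all round. Side walls 49 high, guide plates outside them (x = +-69.5) 62 high. Latch plinth 72 wide, 46 high, to y = -175.
- nest_near (a point): Floor of the near L nest (case frame -39, 0, 8 mm), right under where an angle plate's tab belongs. The angle plate lies here with its axes parallel to the case's: foot along the near wall, limb along the -y wall.
- nest_mid (a point): Floor at the centre of the straight nest (case frame 0, 0, 8 mm). The strap lies here with its y axis along the case's, either way round.
- nest_far (a point): Floor of the far L nest (case frame 39, 0, 8 mm), right under where an angle plate's tab belongs. The angle plate lies here turned 180 degrees from the case's axes: foot along the far wall, limb along the +y wall. (The point's own axes are parallel to the case's.)
- angle_a_tab (a point): L-shaped steel plate, 10 mm thick, 0.25 kg; both angle plates are alike; may be absent. Point: centre of its upright lifting tab, 23 mm above the underside. Tab 24 (x) x 14 (y) mm, from 10 to 36 mm above the underside; grip across y. From this point the foot covers x -17..17, y -63.5..32.5 mm, the limb x 17..95, y -63.5..-41.5 mm. Either L nest suits. Seated, the point is 31 mm above the bench. 
- angle_b_tab (a point): L-shaped steel plate, 10 mm thick, 0.25 kg; both angle plates are alike; may be absent. Point: centre of its upright lifting tab, 23 mm above the underside. Tab 24 (x) x 14 (y) mm, from 10 to 36 mm above the underside; grip across y. From this point the foot covers x -17..17, y -63.5..32.5 mm, the limb x 17..95, y -63.5..-41.5 mm. Either L nest suits. Seated, the point is 31 mm above the bench. 
- strap_tab (a point): Straight steel strap 26 (x) x 65 (y) x 10 mm, 0.18 kg; may be absent. Point: centre of the upright lifting tab at its middle, 23 mm above the underside. Tab 24 (x) x 14 (y) mm, from 10 to 36 mm above the underside; grip across y. Seated, the point is 31 mm above the bench.
- lid_handle (a point): Loose aluminium lid, 148 (y) x 120 (x) x 6 mm, 0.35 kg, 4 ears out to x = +-67. Starts in the brown carton (on its floor, 4 mm up; walls 250 high). Point: centre of its handle bar, 44 (x) x 14 (y) mm, 6 to 30 mm above the underside; grip across y. Point is 18 above the underside, x 0, y +24 from the middle of home. On the case the point is 67 mm above the bench; home it is at case x 0, y +24 mm.
- carton_floor (a point): Centre of the floor of the open brown carton, which stands fast on the bench: 455 mm long ahead of the robot (turned 0.14 rad to the left), 300 mm wide, walls 250 mm high; floor 4 mm above the bench. Its right-hand wall lies between y = -0.10 and -0.03 m; lift things well over it. The lid and perhaps an angle plate start in it.
- lid_drop (a point): Where the lid's handle point is when the lid has just been laid on the case walls, axes parallel to the case's (case frame 0, 50, 67 mm): 26 mm short of home. There its four ears (20 mm long) drop between the lips, 7 mm to spare along y, 2.5 mm either side in x. From there the lid slides flat towards -y, its ears passing under the lips (3 mm of room above them), until its edge meets the end wall.
- keeper (a point): Top middle of the keeper, an upright steel catch 18 (x) x 7 (y) mm on the lid, 17 mm high, polished, leaning to +y (lid on the case: its top 72 mm above the bench). Axes are the lid's. The hook's bar goes behind it, on its +y side; bearing on it, the bar's centre is about 5 mm along +y and 14 mm lower. With the lid home the keeper is at case y = -45.5 mm.
- lever_pivot (a point): Pivot of the latch lever, on the case at (0, -91, 60) mm; it turns about the case's x axis. (The point's axes turn with the lever.) The bail, which carries the hook, is pivoted on the lever 18 mm from here towards the lever's tip, so that closing the lever draws the hook towards -y.
- lever (a joint): Latch lever, rad: 0 closed (flat, pointing to case -y, sloping down 0.12 rad); 1.45 upright; 2.4 at most, leaning to the lid. Starts 1.0 to 1.4; stays where left (friction 1 N at the grip). With the bar hooked, closing it draws the lid and stretches the hook's spring about 2.5 mm (15 N) just before the stop, then snaps over centre and stays shut; a few N at the grip do it.
- lever_grip (a point): Middle of the lever's flat grip, 54 mm from the pivot. The lever is a strap 20 mm wide, 5 mm thick, ending 73 mm from the pivot. Closed, this point is 53 mm above the bench.
- bail (a joint): Bail against lever, rad: bail minus lever is the angle of bail and hook above level, seen towards the lid (0 level towards case +y, 1.57 straight up). It stays where left by friction. As lever and bail both turn, the hook's end can be carried anywhere within reach in its vertical plane (the lever follows).
- hook_bar (a point): Centre of the hook's cross bar, a steel bar 6 mm thick and 30 mm long along case x, 65 mm from the bail's pivot (up to 71 mm, sprung). Two side wires 30 mm apart run back from it and pass either side of the keeper.
- hook_barrel (a point): Centre of the black barrel that the hook is held by: 14 mm in diameter, 22 mm long along case x, 18 mm beyond the bar (away from the pivot) and 5 mm above it with the bail level. Grip its two end faces (across case x) from above at any angle of the bail; it can turn between the fingers.
- bush_tin: Grey tin of bushes, 74 mm across, 54 mm high; leave it alone. Origin under its centre.
- tape_roll: Roll of tape lying flat, 104 mm across, 25 mm high; leave it alone. Origin under its centre.

How it is judged (in metres and radians):
On the way, in this order (a step that is already met when the one before it is completed fails the run):
1. every plate present lies flat in a nest of its shape (((horizontal distance between angle_a_tab and nest_near below 0.007 m and z of angle_a_tab in the frame of case below 0.0335 m and angle between the y axis of angle_a_tab and the y axis of case, either way round below 0.12 rad and angle between angle_a_tab's own z axis and vertical below 0.06 rad) or (horizontal distance between angle_a_tab and nest_far below 0.007 m and z of angle_a_tab in the frame of case below 0.0335 m and angle between the y axis of angle_a_tab and the y axis of case, either way round below 0.12 rad and angle between angle_a_tab's own z axis and vertical below 0.06 rad)) and ((horizontal distance between angle_b_tab and nest_near below 0.007 m and z of angle_b_tab in the frame of case below 0.0335 m and angle between the y axis of angle_b_tab and the y axis of case, either way round below 0.12 rad and angle between angle_b_tab's own z axis and vertical below 0.06 rad) or (horizontal distance between angle_b_tab and nest_far below 0.007 m and z of angle_b_tab in the frame of case below 0.0335 m and angle between the y axis of angle_b_tab and the y axis of case, either way round below 0.12 rad and angle between angle_b_tab's own z axis and vertical below 0.06 rad)) and horizontal distance between strap_tab and nest_mid below 0.007 m and z of strap_tab in the frame of case below 0.0335 m and angle between the y axis of strap_tab and the y axis of case, either way round below 0.12 rad and angle between strap_tab's own z axis and vertical below 0.06 rad), for 0.2 s.
2. with the lid on the case, the hook's bar is behind the keeper and below its top while the lever is still up (over 0.6 rad) (y of hook_bar in the frame of keeper between 0.002 and 0.03 m and z of hook_bar in the frame of keeper below -0.003 m and z of lid_handle in the frame of case below 0.071 m and x of lid_handle in the frame of case between -0.006 and 0.006 m and angle between the y axis of lid_handle and the y axis of case, either way round below 0.06 rad and angle between lid_handle's own z axis and vertical below 0.05 rad and value of joint lever above 0.6 rad and y of lid_handle in the frame of case below 0.045 m), for 0.2 s.
At the end, for the whole second after the job is handed in: Plates flat in nests of their shape (tab within 7 mm of its place, under 0.12 rad off, raised under 2.5 mm); lid flat on the case, within 3.5 mm of home; hook's bar behind the keeper, 2 to 30 mm from its middle, 3 mm or more below its top; lever flat (under 0.08 rad) (all of step 1 and y of hook_bar in the frame of keeper between 0.002 and 0.03 m and z of hook_bar in the frame of keeper below -0.003 m and z of lid_handle in the frame of case below 0.071 m and x of lid_handle in the frame of case between -0.006 and 0.006 m and angle between the y axis of lid_handle and the y axis of case, either way round below 0.06 rad and angle between lid_handle's own z axis and vertical below 0.05 rad and value of joint lever below 0.08 rad and y of lid_handle in the frame of case below 0.0275 m and linear speed of lid below 0.02 m/s); the robot touches nothing.
It fails at once if the tin or the tape roll is pushed more than 3 cm (distance of any of bush_tin, tape_roll from where it was at the start of the episode above 0.03 m).
Of angle_a, angle_b, strap only 2 to 3 are there at a start; the rules pass over those that are not, and their reading is None.
At some moment in a run one of angle_a, angle_b, strap may be knocked a few centimetres aside while the robot is not near it.
Once in a run the grip may slacken for a moment while it holds something.
It also fails if it takes over 210 s, if anything falls off the work surface, if the arm or the gripper's body presses on something with over 40 N, if the wrist force passes 120 N, or if a joint passes its speed limit or range.

ROBOT

A 6-joint arm with a two-finger parallel gripper is mounted at the origin on a cart in front of the work surface, level with it; the furniture and walls round the work are solid. World frame = base frame: x ahead of the robot, y to its left, z up, the work surface at z = 0. Lengths are in mm, angles in rad, forces in N, time in s.
With the tool pointing down it reaches from about 275 to 1000 mm from the base axis. Payload 8.4 kg.
Tool frame: the origin (TCP) lies at the very end of the fingers, on their centre line; the grasp point (between the pads) lies 19 mm behind it (r.tcp_to_grasp is the distance from the TCP to the grasp point, in mm); z points along the fingers, y is the line along which they close (so a half turn about z gives the same grasp; the last joint's range is limited). The gripper opens to 85 mm and grips with 20 to 120 N. Pads are 22 mm wide; open, the fingers measure 114 mm over their backs; the gripper's body (76 mm by 85 mm) begins 54 mm behind the grasp point. The pads swing forward as they close: fully open they stand 13 mm farther back than shut.
Start: joints at [-0.002, 0.353, 1.633, -0, 1.155, -0.002], TCP at [625.002, -0, 231.281] pointing down, gripper open.
Joint ranges: [-2.63, 2.63], [-0.92, 2.1], [0.06, 2.66], [-1.3, 4.44], [0, 2.69], [-3.02, 3.02]. Speed limits (rad/s): [2.22, 2.22, 2.79, 3.14, 3.14, 3.14].

INTERFACE

Orientations are given as [roll, pitch, yaw] about the fixed x, y, z axes, in that order (R = Rz(yaw) Ry(pitch) Rx(roll)).
In Python, from rig import r gives the robot as it stands. The module is installed in compiled form; this text tells all that it offers.
- The arm moves only by the tool play_rows, never from a script. Its argument "rows" is a list of rows, each an object with "dp": the shift along the tool's x, y, z in units of 40 mm (1.0 is 40 mm), a list of three; "turn": the turn, a rotation vector about the tool's x, y, z in units of 6 degrees (1.0 is 6 degrees), a list of three; "fingers": the closure, from 0 (fully open) to 1 (shut). In form: [{"dp": [tx, ty, tz], "turn": [wx, wy, wz], "fingers": fingers}, ...]. A call has 1 to 5 rows; each row shifts and turns the commanded pose from where the row before left it, along the tool's axes as they then stand; what a row does not reach is not made up. A row lasts 1/12 s, in which the tool goes at most 41.7 mm and 7.16 degrees, less where a joint would pass 70% of its speed; a pose out of reach is approached as far as the arm can. A call is refused whole if a number of a shift passes 1 or a number of a turn 1, either way. A call with a gripper value outside its range is refused whole. The fingers move at their own pace and stop on an object; "force" is the grip in N (left out, the last holds). Time passes only in rows, so rows that do not move let the fingers close. It gives the time, the measured TCP pose, the force, the opening and the grip force at its end, in the units of the state.
- r.sense(): the state, without advancing time (a new reading comes with each control period).
- r.grab_frame(name): name is "scene" or "side" or "wrist"; returns a dict with "pixels" (480x640x3 uint8, red, green, blue), "fx", "fy", "cx", "cy" (pixels), "pose" (4x4, takes a point from camera to world coordinates). Camera axes: x right, y down, z forward; pixel columns grow to the right and rows downward; lengths in mm; the calibration is good to about 2 mm. A picture is of the moment at which its call begins. There is no depth.
- r.sign_off(): hands the job in; it is judged then, once.
The state is a dict: "clock": time; "qpos": joint angles; "qvel": joint speeds; "joint_efforts": joint torques, N m; "eef_pos": TCP position; "tcp_rot": TCP orientation; "contact_force": force on the tool from outside, world axes, zero at the start; "wrist_torque": the same for the moment, N m; "opening": opening from 0.0 (shut) to 1.0 (fully open); "grasp_force": force on a finger pad.
Only numpy, scipy, OpenCV 4.12 (cv2) and the standard library are available. Lean on these libraries where they do the work, as an engineer would, in place of code of your own. Each camera call takes 0.05 s, during which the arm holds its last target. There are 200 camera calls.

## Working session

There is one attempt and no reset: what is moved stays moved. The work goes in short steps, Python scripts to look and compute and a tool call to move; the robot and the scene stay as the last step left them, time stands still between calls to the robot, and variables do not carry over. Pictures are saved under pics/ and viewed, at most 14 in all, crops included, and the job is handed in when it is done.

Besides the shell and the picture viewer there is one more tool, called after "Call:" as a command line: name --argument value ..., lists and objects as JSON in quotes. play_rows: Moves the arm, as the interface text tells. Its arguments: {"type":"object","properties":{"rows":{"type":"array"},"force":{"type":"number"}},"required":["rows"]}

```bash
mkdir -p pics; cat > h.py <<'E'
import numpy as np, cv2, json
from rig import r
from scipy.spatial.transform import Rotation as Ro
def snap(n,f=None):
    g=r.grab_frame(n); f=f or n
    cv2.imwrite(f'pics/{f}.png',g['pixels'][:,:,::-1])
    np.savez(f'pics/{f}.npz',K=[g['fx'],g['fy'],g['cx'],g['cy']],P=g['pose'],I=g['pixels']); return g
def load(f):
    d=np.load(f'pics/{f}.npz'); return d['K'],d['P'],d['I']
def ray(f,u,v):
    K,P,_=load(f); d=np.array([(u-K[2])/K[0],(v-K[3])/K[1],1.]); d=P[:3,:3]@d
    return P[:3,3],d/np.linalg.norm(d)
def at_z(f,u,v,z):
    o,d=ray(f,u,v); return o+d*(z-o[2])/d[2]
def tri(*obs):
    A=np.zeros((3,3));b=np.zeros(3);L=[]
    for f,u,v in obs:
        o,d=ray(f,u,v);M=np.eye(3)-np.outer(d,d);A+=M;b+=M@o;L.append((M,o))
    p=np.linalg.solve(A,b); return p,[float(np.linalg.norm(M@(p-o))) for M,o in L]
def proj(f,p):
    K,P,_=load(f); q=P[:3,:3].T@(np.asarray(p,float)-P[:3,3]); return np.array([K[0]*q[0]/q[2]+K[2],K[1]*q[1]/q[2]+K[3]])
def crop(f,u0,v0,u1,v1,out,s=None):
    I=load(f)[2][v0:v1,u0:u1,::-1]; s=s or min(800/(u1-u0),600/(v1-v0))
    cv2.imwrite(f'pics/{out}.png',cv2.resize(I,None,fx=s,fy=s,interpolation=cv2.INTER_CUBIC))
E
python3 - <<'E'
from h import *
np.set_printoptions(precision=3,suppress=True)
for n in('scene','side','wrist'):
    g=snap(n); print(n,g['fx'],g['cx'],g['cy'],g['pose'])
print(r.sense(),r.tcp_to_grasp)
a=[cv2.imread(f'pics/{n}.png') for n in('scene','side')]
E
```

```text
scene 549.9256129559409 316.897240012342 238.51674028862706 [[   0.362   -0.53     0.767 -541.579]
 [  -0.932   -0.211    0.294 -552.234]
 [   0.006   -0.821   -0.571  835.265]
 [   0.       0.       0.       1.   ]]
side 443.7738613845471 317.41040385160716 236.00251697234762 [[   0.553   -0.544    0.631  -36.273]
 [  -0.833   -0.38     0.402 -507.316]
 [   0.021   -0.748   -0.664  639.994]
 [   0.       0.       0.       1.   ]]
wrist 387.17796647356795 321.5809006379218 235.42751471425 [[  1.     -0.     -0.001 625.209]
 [ -0.     -0.945  -0.327  84.889]
 [ -0.001   0.327  -0.945 373.724]
 [  0.      0.      0.      1.   ]]
{'clock': 0.15, 'qpos': array([-0.002,  0.354,  1.634,  0.   ,  1.155, -0.002]), 'qvel': array([ 0.001, -0.001, -0.003, -0.   , -0.001, -0.   ]), 'joint_efforts': array([ -0.001, -60.564, -34.234,  -0.   ,   0.006,  -0.   ]), 'eef_pos': array([624.647,  -0.005, 230.726]), 'tcp_rot': array([-3.141, -0.   ,  1.571]), 'contact_force': array([0.094, 0.044, 0.575]), 'wrist_torque': array([-0.001,  0.023, -0.013]), 'grasp_force': 0.0, 'opening': 1.0027386360190365} 18.700000000000003
```

View pics/scene.png

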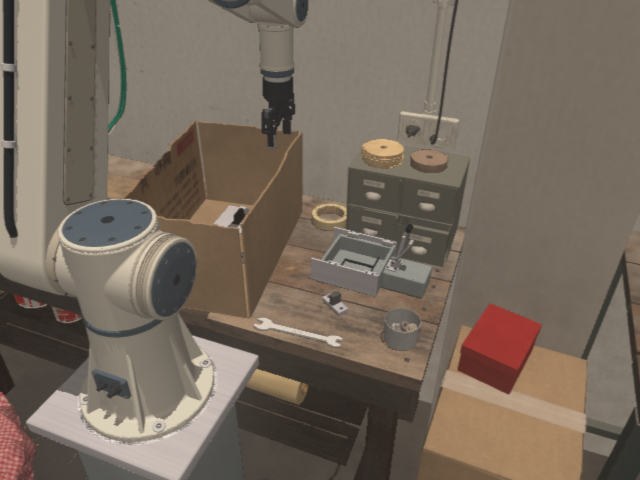

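View pics/side.png

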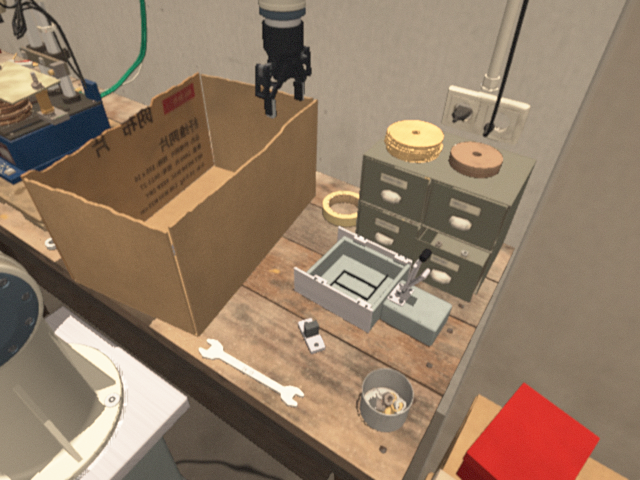

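View pics/wrist.png

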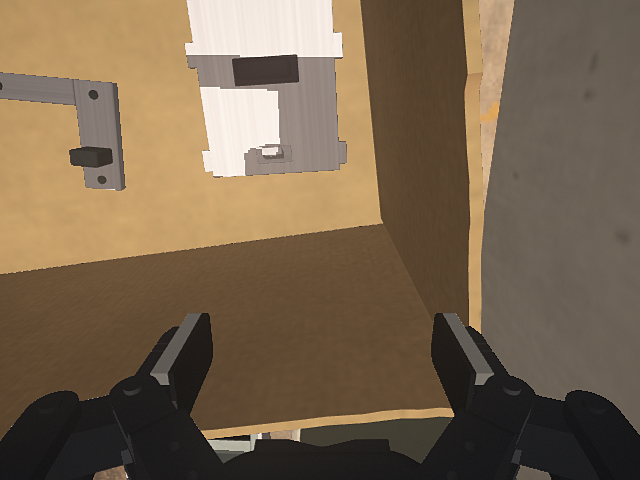

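```bash
python3 - <<'E'
from h import *
np.set_printoptions(precision=1,suppress=True)
print('strap',tri(('scene',335,297),('side',311,325)), 'case',tri(('scene',355,265),('side',358,284)))
print('lever end',tri(('scene',408,231),('side',425,256)),'tin',tri(('scene',402,325),('side',388,380)))
print('tape',tri(('scene',330,213),('side',343,205)))
print('angle tab top z40',at_z('wrist',90,152,40),at_z('wrist',90,156,27))
print('angle limb edge',at_z('wrist',0,72,14),at_z('wrist',110,83,14),'foot edge',at_z('wrist',119,86,14),at_z('wrist',124,188,14))
print('handle ctr top z34',at_z('wrist',265,69,34), 'ends',at_z('wrist',233,71,34),at_z('wrist',298,67,34))
print('lid bottom edge',at_z('wrist',214,177,10),at_z('wrist',338,169,10),'keeper',at_z('wrist',270,152,21))
print('carton corner',at_z('wrist',381,223,4),at_z('wrist',0,273,4),at_z('wrist',361,0,4))
E
```

```text
strap (array([ 353.6, -252.2,   21.1]), [1.7513856073634015, 1.7513856073633662]) case (array([ 494.5, -260. ,    8.8]), [4.744767520145714, 4.744767520145613])
lever end (array([ 502.3, -373.9,  136.3]), [0.044666029953384624, 0.04466602995345378]) tin (array([ 353.7, -406.5,  -10.2]), [4.573260272279529, 4.57326027227958])
tape (array([ 653.8, -131.9,   39.4]), [0.5719588305237803, 0.5719588305238658])
angle tab top z40 [428.2  44.5  40. ] [419.9  39.5  27. ]
angle limb edge [348.8 109.   14. ] [441.7 100.2  14. ] foot edge [449.1  97.8  14. ] [438.4   7.9  14. ]
handle ctr top z34 [579.2 109.8  34. ] ends [553.2 108.4  34. ] [605.9 111.3  34. ]
lid bottom edge [523.2  17.6  10. ] [640.3  25.2  10. ] keeper [578.6  42.2  21. ]
carton corner [684.2 -29.7   4. ] [288.3 -84.5   4. ] [657.8 165.1   4. ]
```

Call:
play_rows --rows '[{"dp":[0,0,-0.9],"turn":[0,0,0],"fingers":0},{"dp":[0,0,-0.9],"turn":[0,0,0],"fingers":0},{"dp":[-0.8,-0.6,0],"turn":[0,0,0],"fingers":0},{"dp":[-0.8,-0.6,0],"turn":[0,0,0],"fingers":0},{"dp":[-0.8,-0.6,0],"turn":[0,0,0],"fingers":0}]'

```text
clock: 0.57
eef_pos: [552.3, -96.5, 303.6]
tcp_rot: [3.141, 0.0, 1.573]
contact_force: [0.7, -1.1, -0.3]
opening: 0.999
grasp_force: 0.0
```

Call:
play_rows --rows '[{"dp":[-0.8,-0.6,0],"turn":[0,0,0],"fingers":0},{"dp":[-0.8,-0.6,0],"turn":[0,0,0],"fingers":0},{"dp":[-0.8,-0.6,0],"turn":[0,0,0],"fingers":0},{"dp":[-0.8,-0.6,0],"turn":[0,0,0],"fingers":0},{"dp":[-0.8,-0.6,0],"turn":[0,0,0],"fingers":0}]'

```text
clock: 0.98
eef_pos: [431.5, -257.1, 303.2]
tcp_rot: [-3.142, 0.0, 1.571]
contact_force: [0.1, -0.1, 0.1]
opening: 1.0
grasp_force: 0.0
```

```bash
python3 - <<'E'
from h import *
snap('wrist','w1'); s=r.sense(); print(s['clock'],s['eef_pos'],s['tcp_rot'])
E
```

```text
1.0333 [ 427.71163229 -261.8457217   303.22500576] [-3.13884471  0.00314681  1.5692929 ]
```

View pics/w1.png

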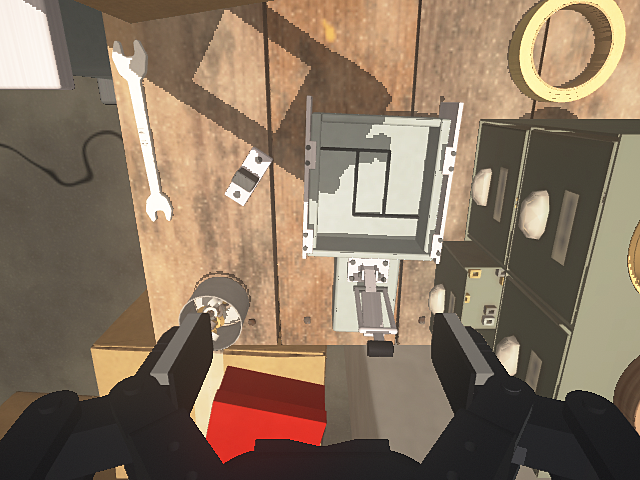

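```bash
python3 - <<'E'
from h import *
crop('w1',220,90,480,285,'c1')
E
```

```text
(no output)
```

View pics/c1.png

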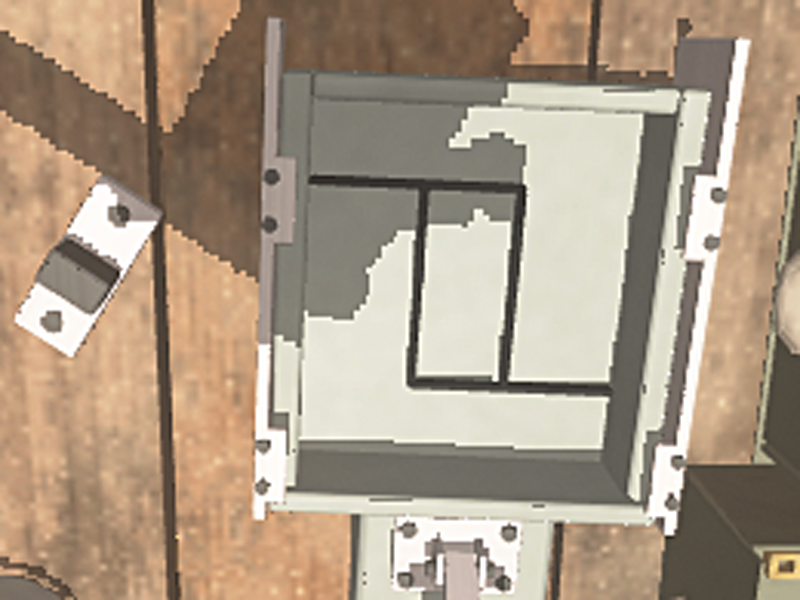

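```bash
cat >> h.py <<'E'
from scipy.optimize import least_squares
def fitpose(f,obs,x0,free=3):
    # obs: list of (u,v, X,Y,Z) object points; returns x,y,yaw(,z)
    def T(p,q): 
        c,s=np.cos(p[2]),np.sin(p[2]); return np.array([p[0]+c*q[0]-s*q[1],p[1]+s*q[0]+c*q[1],q[2]+(p[3] if len(p)>3 else 0)])
    fun=lambda p: np.concatenate([proj(o[5] if len(o)>5 else f,T(p,o[2:5]))-o[:2] for o in obs])
    R=least_squares(fun,x0,loss='soft_l1',x_scale=[10,10,.1]+[10]*(len(x0)-3)); return R.x,R.fun.reshape(-1,2)
E
python3 - <<'E'
from h import *
np.set_printoptions(precision=2,suppress=True)
s=260/800
C=lambda u,v:(220+u*s,90+v*s)
obs=[(*C(300,441),-59,-66.5,8),(*C(604,451),59,-66.5,8),(*C(643,112),59,66.5,8),(*C(312,98),-59,66.5,8)]
print(fitpose('w1',obs,[494,-260,0.]))
print(fitpose('w1',obs,[494,-260,0.,0]))
p,_=fitpose('w1',obs,[494,-260,0.])
for z,(a,b) in {62:((262,275),(709,275))}.items():
  A=at_z('w1',*C(*a),z);B=at_z('w1',*C(*b),z);print('guide tops',A,B)
so=[(*C(105,177),13,32.5,10),(*C(162,212),13,32.5,10)]
P=[at_z('w1',*C(*q),10) for q in((105,177),(162,212),(72,357),(15,318))]
c=sum(P)/4;print('strap plate',c,[np.linalg.norm(P[i]-P[(i+1)%4]) for i in range(4)])
d=P[0]+P[1]-P[2]-P[3];print('yaw y axis',np.arctan2(-d[0],d[1]))
print('tab',at_z('w1',*C(73,276),36))
g=at_z('w1',*C(455,545),60);print('lever pivot approx',g)
E
```

```text
(array([ 488.48, -260.38,   -0.03]), array([[ 0.24,  3.13],
       [-0.45,  2.78],
       [ 0.41, -1.91],
       [-0.22, -0.9 ]]))
(array([ 489.69, -261.42,   -0.03,  -10.25]), array([[ 1.11,  1.01],
       [-1.66,  0.92],
       [-0.83, -1.26],
       [ 1.09, -0.55]]))
guide tops [ 415.59 -245.71   62.  ] [ 560.91 -245.72   62.  ]
strap plate [ 349.25 -252.86   10.  ] [np.float64(23.532478886317133), np.float64(65.20642451533836), np.float64(25.247887907398905), np.float64(63.28191490217832)]
yaw y axis -0.6021754306903864
tab [ 348.87 -251.02   36.  ]
lever pivot approx [ 482.32 -342.17   60.  ]
```

```bash
python3 - <<'E'
from h import *
np.set_printoptions(precision=2,suppress=True)
s=260/800
C=lambda u,v:(220+u*s,90+v*s)
obs=[(*C(300,441),-59,-66.5,8),(*C(604,451),59,-66.5,8),(*C(288,487),-59,-66.5,49),(*C(640,503),59,-66.5,49),(*C(675,112),59,66.5,49),(*C(310,98),-59,66.5,49)]
print(fitpose('w1',obs,[494,-260,0.]))
print(fitpose('w1',obs,[494,-260,0.,0]))
E
```

```text
(array([ 488.11, -259.43,   -0.03]), array([[-0.05,  2.41],
       [-0.66,  2.01],
       [ 3.48, -0.32],
       [-3.8 , -2.44],
       [ 0.6 , -0.63],
       [-0.02,  0.1 ]]))
(array([ 488.  , -259.29,   -0.03,    1.04]), array([[-0.17,  2.56],
       [-0.56,  2.2 ],
       [ 3.36, -0.12],
       [-3.67, -2.2 ],
       [ 0.84, -0.69],
       [-0.1 , -0.02]]))
```

Call:
play_rows --rows '[{"dp":[0.04,-0.7,0],"turn":[0,0,0],"fingers":0},{"dp":[0.04,-0.7,0],"turn":[0,0,0],"fingers":0},{"dp":[0.04,-0.7,0],"turn":[0,0,0],"fingers":0},{"dp":[0,0,0.4],"turn":[0,0,-1],"fingers":0},{"dp":[0,0,0.4],"turn":[0,0,-1],"fingers":0}]'

```text
clock: 1.45
eef_pos: [348.1, -251.5, 271.7]
tcp_rot: [3.14, 0.002, 1.783]
contact_force: [0.3, 0.4, -0.6]
opening: 1.002
grasp_force: 0.0
```

Call:
play_rows --rows '[{"dp":[0,0,0.4],"turn":[0,0,-1],"fingers":0},{"dp":[0,0,0.4],"turn":[0,0,-1],"fingers":0},{"dp":[0,0,0.4],"turn":[0,0,-1],"fingers":0},{"dp":[0,0,0.4],"turn":[0,0,-1],"fingers":0},{"dp":[0,0,0.4],"turn":[0,0,-1],"fingers":0}]'

```text
clock: 1.87
eef_pos: [348.9, -251.1, 190.5]
tcp_rot: [3.142, -0.0, 2.309]
contact_force: [0.0, -0.0, 0.4]
opening: 0.998
grasp_force: 0.0
```

Call:
play_rows --rows '[{"dp":[0,0,0.4],"turn":[0,0,-1],"fingers":0.3},{"dp":[0,0,0.4],"turn":[0,0,-1],"fingers":0.3},{"dp":[0,0,0],"turn":[0,0,-0.25],"fingers":0.3},{"dp":[0,0,0],"turn":[0,0,0],"fingers":0.3},{"dp":[0,0,0],"turn":[0,0,0],"fingers":0.3}]'

```text
clock: 2.28
eef_pos: [349.1, -251.2, 159.3]
tcp_rot: [3.142, -0.0, 2.538]
contact_force: [0.4, -0.1, 0.3]
opening: 0.699
grasp_force: 0.0
```

```bash
python3 - <<'E'
from h import *
snap('wrist','w2'); s=r.sense(); print(s['clock'],s['eef_pos'],s['tcp_rot'],s['qpos'])
E
```

```text
2.3333 [ 349.24628168 -251.33564248  159.56096024] [-3.14157337e+00  4.61748060e-04  2.53802830e+00] [-6.27273015e-01  1.41893955e-01  2.10267665e+00 -1.06656721e-05
  8.96559971e-01 -1.59449833e+00]
```

View pics/w2.png

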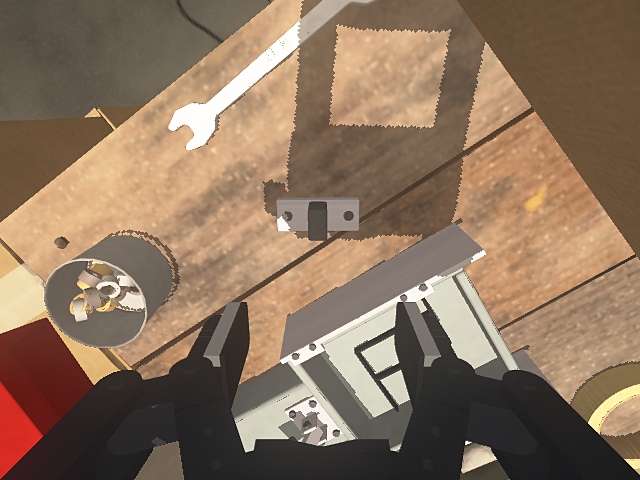

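```bash
python3 - <<'E'
from h import *
np.set_printoptions(precision=2,suppress=True)
print('plate',at_z('w2',318,214,10),'tab',at_z('w2',317.5,222.5,36),at_z('w2',317.5,240,36))
print('edge',at_z('w2',277,199,10),at_z('w2',359,198,10))
t=[349.2,-251.3]
for q in([*t,36],[*t,10]): print(proj('w2',q))
obs=[(318,214,0,0,10),(484,254,-69.5-1,0,62)]
print('stereo strap c z:',tri(('w1',248.8,176.4),('w2',318,214)))
E
```

```text
plate [ 347.14 -252.3    10.  ] tab [ 346.17 -251.83   36.  ] [ 357.16 -259.46   36.  ]
edge [ 319.21 -271.54   10.  ] [ 354.59 -218.88   10.  ]
[320.5  225.41]
[320.55 215.39]
stereo strap c z: (array([ 348.49, -253.31,    4.11]), [0.017409272701447574, 0.017409272701440753])
```

Call:
play_rows --rows '[{"dp":[0.03,-0.05,0.9],"turn":[0,0,0],"fingers":0.3},{"dp":[0,0,0.9],"turn":[0,0,0],"fingers":0.3},{"dp":[0,0,0.9],"turn":[0,0,0],"fingers":0.3},{"dp":[0,0,0.6],"turn":[0,0,0],"fingers":0.3},{"dp":[0,0,0.35],"turn":[0,0,0],"fingers":0.3}]'

```text
clock: 2.75
eef_pos: [346.2, -251.6, 11.3]
tcp_rot: [3.142, -0.002, 2.538]
contact_force: [-0.3, 0.7, 0.7]
opening: 0.7
grasp_force: 0.0
```

Call:
play_rows --rows '[{"dp":[0,0,0],"turn":[0,0,0],"fingers":1},{"dp":[0,0,0],"turn":[0,0,0],"fingers":1},{"dp":[0,0,0],"turn":[0,0,0],"fingers":1},{"dp":[0,0,0],"turn":[0,0,0],"fingers":1},{"dp":[0,0,0],"turn":[0,0,0],"fingers":1}]' --force 60

```text
clock: 3.17
eef_pos: [347.9, -252.9, 14.7]
tcp_rot: [-3.142, 0.003, 2.539]
contact_force: [0.6, -0.3, 5.8]
opening: 0.15
grasp_force: 58.9
```

Call:
play_rows --rows '[{"dp":[0,0,0],"turn":[0,0,0],"fingers":1},{"dp":[0,0,0],"turn":[0,0,0],"fingers":1},{"dp":[0,0,0],"turn":[0,0,0],"fingers":1}]'

```text
clock: 3.42
eef_pos: [348.0, -252.9, 14.7]
tcp_rot: [-3.142, 0.003, 2.539]
contact_force: [-0.3, 0.5, 8.9]
opening: 0.147
grasp_force: 59.4
```

Call:
play_rows --rows '[{"dp":[0,0,-0.5],"turn":[0,0,0],"fingers":1},{"dp":[0,0,-1],"turn":[0,0,0],"fingers":1},{"dp":[0,0,-1],"turn":[0,0,0],"fingers":1},{"dp":[-0.745,0.46,0],"turn":[0,0,0],"fingers":1},{"dp":[-0.745,0.46,0],"turn":[0,0,0],"fingers":1}]'

```text
clock: 3.83
eef_pos: [418.7, -256.9, 118.3]
tcp_rot: [3.141, 0.009, 2.537]
contact_force: [0.7, -1.7, -3.2]
opening: 0.147
grasp_force: 59.0
```

Call:
play_rows --rows '[{"dp":[-0.745,0.46,0],"turn":[0,0,0],"fingers":1},{"dp":[-0.745,0.46,0],"turn":[0,0,0],"fingers":1},{"dp":[0,0,0],"turn":[0,0,-1],"fingers":1},{"dp":[0,0,0],"turn":[0,0,-1],"fingers":1},{"dp":[0,0,0],"turn":[0,0,-1],"fingers":1}]'

```text
clock: 4.25
eef_pos: [487.4, -258.8, 113.9]
tcp_rot: [-3.141, 0.001, 2.859]
contact_force: [-0.9, -0.0, -3.2]
opening: 0.148
grasp_force: 59.0
```

Call:
play_rows --rows '[{"dp":[0,0,0],"turn":[0,0,-1],"fingers":1},{"dp":[0,0,0],"turn":[0,0,-1],"fingers":1},{"dp":[0,0,0],"turn":[0,0,-0.47],"fingers":1},{"dp":[0,0,0],"turn":[0,0,0],"fingers":1},{"dp":[0,0,0],"turn":[0,0,0],"fingers":1}]'

```text
clock: 4.67
eef_pos: [486.8, -259.1, 113.9]
tcp_rot: [-3.141, 0.001, 3.11]
contact_force: [0.3, 0.2, -1.2]
opening: 0.153
grasp_force: 59.0
```

```bash
python3 - <<'E'
from h import *
snap('wrist','w3'); snap('side','s3'); s=r.sense(); print(s['clock'],s['eef_pos'],s['tcp_rot'],s['qpos'],s['contact_force'])
E
```

```text
4.7667 [ 486.8281734  -259.07557598  113.68030058] [-3.14132928e+00  4.52745554e-04  3.11037492e+00] [-4.91749961e-01  3.83122874e-01  1.89165823e+00 -4.55690601e-05
  8.66288921e-01 -2.03129899e+00] [-0.92545613  0.31964871 -1.77583455]
```

View pics/w3.png

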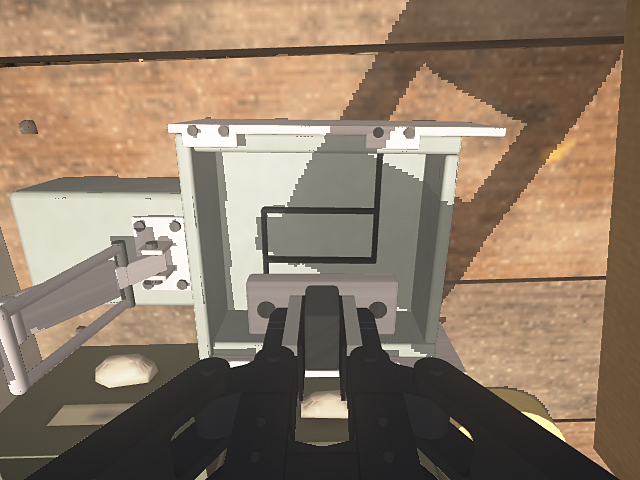

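```bash
python3 - <<'E'
from h import *
np.set_printoptions(precision=2,suppress=True)
c=np.mean([at_z('w3',u,v,15) for u,v in((267,213),(373,213),(267,257),(373,257))],0)
for q in((267,213),(373,213),(267,257),(373,257)): print(at_z('w3',*q,15))
print('nest ctr',c)
for z in(107,109,110): 
  S=[at_z('w3',u,v,z) for u,v in((247.5,275),(397,274.5))]; print('strap near edge',z,S,np.linalg.norm(S[0]-S[1]),(S[0]+S[1])/2+[13,0,0])
# case fit
obs=[(194,153,-59,-66.5,8) ]
print('wall rim -y inner', at_z('w3',191,152,49),at_z('w3',446,152,49))
print('floor edges', at_z('w3',229,250,8), at_z('w3',420,250,8))
S=[at_z('w3',180,128,62),at_z('w3',505,130,62)];print('near guide top',S)
E
```

```text
[ 470.26 -293.4    15.  ]
[ 472.45 -224.69   15.  ]
[ 501.  -295.8   15. ]
[ 503.29 -224.32   15.  ]
nest ctr [ 486.75 -259.55   15.  ]
strap near edge 107 [array([ 471.58, -289.61,  107.  ]), array([ 473.38, -226.09,  107.  ])] 63.53836539441715 [ 485.48 -257.85  107.  ]
strap near edge 109 [array([ 470.66, -289.16,  109.  ]), array([ 472.44, -226.49,  109.  ])] 62.69076172759553 [ 484.55 -257.83  109.  ]
strap near edge 110 [array([ 470.2 , -288.93,  110.  ]), array([ 471.97, -226.69,  110.  ])] 62.26695989418473 [ 484.09 -257.81  110.  ]
wall rim -y inner [ 426.06 -325.7    49.  ] [ 430.35 -190.89   49.  ]
floor edges [ 497.81 -322.73    8.  ] [ 502.02 -191.06    8.  ]
near guide top [array([ 412.99, -325.05,   62.  ]), array([ 418.94, -167.01,   62.  ])]
```

```bash
python3 - <<'E'
from h import *
I=load('w3')[2].astype(int).mean(2)
print('row235',[(u,int(I[235,u])) for u in list(range(178,300))+list(range(368,384))+list(range(404,456)) if abs(I[235,u]-I[235,u-1])>12])
for c in(300,340):print('col',c,[(v,int(I[v,c])) for v in range(110,300) if abs(I[v,c]-I[v-1,c])>12])
print('row295',[(u,int(I[295,u])) for u in range(235,410) if abs(I[295,u]-I[295,u-1])>12])
E
```

```text
row235 [(185, 108), (186, 203), (187, 222), (196, 213), (197, 195), (198, 177), (199, 127), (200, 98), (222, 136), (228, 115), (229, 236), (257, 247), (258, 134), (261, 115), (262, 59), (267, 82), (268, 133), (372, 81), (373, 38), (378, 130), (418, 84), (437, 107), (450, 95)]
col 300 [(120, 124), (125, 182), (126, 254), (134, 168), (135, 200), (136, 122), (137, 232), (150, 207), (151, 183), (152, 125), (153, 241), (178, 121), (207, 63), (213, 90), (214, 139), (256, 80), (257, 43), (263, 193), (264, 237), (273, 192), (274, 106), (282, 149), (295, 126), (296, 112)]
col 340 [(116, 93), (120, 121), (126, 166), (134, 138), (135, 124), (153, 121), (207, 106), (208, 38), (214, 137), (257, 30), (258, 43), (263, 82), (264, 129), (273, 109), (282, 146), (295, 90), (296, 33)]
row295 [(246, 164), (247, 137), (290, 124), (302, 90), (305, 56), (338, 44), (339, 61), (340, 90), (341, 107), (342, 128), (354, 159), (397, 124)]
```

Call:
play_rows --rows '[{"dp":[-0.075,-0.04,0.64],"turn":[0,0,0],"fingers":1},{"dp":[0,0,0.65],"turn":[0,0,0],"fingers":1},{"dp":[0,0,0.65],"turn":[0,0,0],"fingers":1},{"dp":[0,0,0],"turn":[0,0,0],"fingers":1},{"dp":[0,0,0],"turn":[0,0,0],"fingers":1}]'

```text
clock: 5.18
eef_pos: [488.8, -260.2, 35.0]
tcp_rot: [3.14, -0.003, 3.111]
contact_force: [-0.6, -0.4, -1.9]
opening: 0.156
grasp_force: 58.9
```

```bash
python3 - <<'E'
from h import *
snap('wrist','w4'); s=r.sense(); print(s['clock'],s['eef_pos'],s['tcp_rot'],s['contact_force'])
crop('w4',180,180,470,400,'c4')
E
```

```text
5.2333 [ 489.86748985 -260.79803728   36.20256922] [ 3.14144908e+00 -3.48871615e-04  3.11161737e+00] [-0.56344044 -0.0984545  -1.1579989 ]
```

View pics/c4.png

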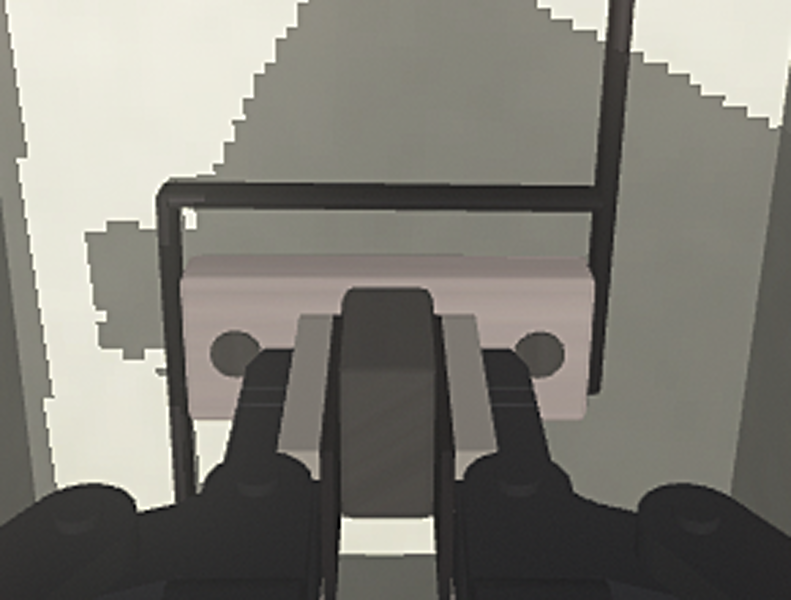

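```bash
python3 - <<'E'
from h import *
np.set_printoptions(precision=2,suppress=True)
k=290/791
C=lambda u,v:(180+u*k,180+v*k)
print('strap near bottom',at_z('w4',*C(388,257),21.5),'top',at_z('w4',*C(388,277),31.5),'rib near far-edge z15',at_z('w4',*C(388,211),15))
print('strap corners top',at_z('w4',*C(183,277),31.5),at_z('w4',*C(593,277),31.5))
print('rib in',at_z('w4',*C(182,215),15),at_z('w4',*C(592,215),15))
print('far rib end?',at_z('w4',*C(595,393),15),'strap far corner',at_z('w4',*C(585,418),31.5))
E
```

```text
strap near bottom [ 477.21 -259.07   21.5 ] top [ 475.97 -259.07   31.5 ] rib near far-edge z15 [ 471.8  -258.88   15.  ]
strap corners top [ 474.97 -290.47   31.5 ] [ 476.96 -227.65   31.5 ]
rib in [ 471.44 -293.27   15.  ] [ 473.6  -224.83   15.  ]
far rib end? [ 507.81 -223.18   15.  ] strap far corner [ 502.01 -228.11   31.5 ]
```

Call:
play_rows --rows '[{"dp":[0.04,0,0],"turn":[0,0,0],"fingers":1},{"dp":[0,0,0.12],"turn":[0,0,0],"fingers":1},{"dp":[0,0,0.12],"turn":[0,0,0],"fingers":1},{"dp":[0,0,0.08],"turn":[0,0,0],"fingers":1},{"dp":[0,0,0],"turn":[0,0,0],"fingers":1}]'

```text
clock: 5.65
eef_pos: [488.5, -260.8, 23.0]
tcp_rot: [-3.141, 0.001, 3.112]
contact_force: [-0.2, 0.9, -1.6]
opening: 0.146
grasp_force: 59.1
```

Call:
play_rows --rows '[{"dp":[0,0,0.02],"turn":[0,0,0],"fingers":1},{"dp":[0,0,0],"turn":[0,0,0],"fingers":1}]'

```text
clock: 5.82
eef_pos: [488.5, -260.8, 22.9]
tcp_rot: [-3.141, 0.0, 3.112]
contact_force: [-2.7, 1.1, 10.0]
opening: 0.15
grasp_force: 60.6
```

Call:
play_rows --rows '[{"dp":[0,0,0],"turn":[0,0,0],"fingers":0.5},{"dp":[0,0,0],"turn":[0,0,0],"fingers":0.5},{"dp":[0,0,0],"turn":[0,0,0],"fingers":0.5},{"dp":[0,0,-0.5],"turn":[0,0,0],"fingers":0.5},{"dp":[0,0,-0.9],"turn":[0,0,0],"fingers":0.5}]'

```text
clock: 6.23
eef_pos: [485.6, -259.3, 75.3]
tcp_rot: [3.138, -0.006, 3.112]
contact_force: [0.5, 0.1, 0.3]
opening: 0.501
grasp_force: 0.0
```

Call:
play_rows --rows '[{"dp":[0,0,-1],"turn":[0,0,0],"fingers":0.3},{"dp":[0,0,-1],"turn":[0,0,0],"fingers":0.3},{"dp":[0,0,-0.7],"turn":[0,0,0],"fingers":0.3},{"dp":[0,0,0],"turn":[0,0,0],"fingers":0.3},{"dp":[0,0,0],"turn":[0,0,0],"fingers":0.3}]'

```text
clock: 6.65
eef_pos: [489.2, -261.2, 187.9]
tcp_rot: [-3.14, 0.004, 3.112]
contact_force: [0.6, 0.3, -0.9]
opening: 0.7
grasp_force: 0.0
```

```bash
python3 - <<'E'
from h import *
np.set_printoptions(precision=2,suppress=True)
print('cab',tri(('scene',348,158),('side',364,155)),tri(('scene',437,178),('side',497,182)))
snap('wrist','w5'); s=r.sense(); print(s['clock'],s['eef_pos'],s['tcp_rot'],s['contact_force'])
I=load('w5')[2].astype(int).mean(2)
P=proj('w5',[487.8,-259.1,18]);print(P)
E
```

```text
cab (array([ 554.55, -213.44,  255.84]), [10.724155712548558, 10.724155712548562]) (array([ 797.79, -395.09,  127.3 ]), [11.113824884410572, 11.113824884410478])
6.7 [ 488.12 -260.64  186.19] [-3.14  0.    3.11] [-0.71 -0.98 -0.52]
[323.64 205.37]
```

View pics/w5.png

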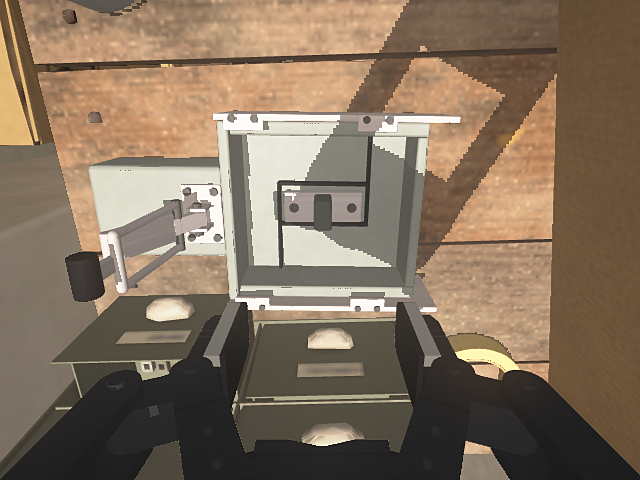

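Call:
play_rows --rows '[{"dp":[0,0,-0.8],"turn":[0,0,0],"fingers":0.3},{"dp":[0,0,-0.8],"turn":[0,0,0],"fingers":0.3},{"dp":[0,0,-0.8],"turn":[0,0,0],"fingers":0.3},{"dp":[0,0,-0.8],"turn":[0,0,0],"fingers":0.3},{"dp":[0.23,0.94,0],"turn":[0,0,0],"fingers":0.3}]'

```text
clock: 7.12
eef_pos: [483.4, -227.4, 318.4]
tcp_rot: [-3.137, 0.007, 3.11]
contact_force: [1.1, 0.2, 0.6]
opening: 0.701
grasp_force: 0.0
```

Call:
play_rows --rows '[{"dp":[0.23,0.94,0],"turn":[0,0,0],"fingers":0.3},{"dp":[0.23,0.94,0],"turn":[0,0,0],"fingers":0.3},{"dp":[0.23,0.94,0],"turn":[0,0,0],"fingers":0.3},{"dp":[0.23,0.94,0],"turn":[0,0,0],"fingers":0.3},{"dp":[0.23,0.94,0],"turn":[0,0,0],"fingers":0.3}]'

```text
clock: 7.53
eef_pos: [438.0, -32.0, 312.1]
tcp_rot: [3.141, -0.003, 3.112]
contact_force: [1.0, 1.1, 0.1]
opening: 0.701
grasp_force: 0.0
```

Call:
play_rows --rows '[{"dp":[0.23,0.94,0],"turn":[0,0,0],"fingers":0.3},{"dp":[0.23,0.94,0],"turn":[0,0,0],"fingers":0.3},{"dp":[0,0,0],"turn":[0,0,1],"fingers":0.3},{"dp":[0,0,0],"turn":[0,0,1],"fingers":0.3},{"dp":[0,0,0],"turn":[0,0,1],"fingers":0.3}]'

```text
clock: 7.95
eef_pos: [422.4, 43.1, 312.2]
tcp_rot: [-3.14, -0.003, 2.795]
contact_force: [-1.0, 0.1, 0.9]
opening: 0.699
grasp_force: 0.0
```

Call:
play_rows --rows '[{"dp":[0,0,0],"turn":[0,0,1],"fingers":0.3},{"dp":[0,0,0],"turn":[0,0,1],"fingers":0.3},{"dp":[0,0,0],"turn":[0,0,1],"fingers":0.3},{"dp":[0,0,0],"turn":[0,0,1],"fingers":0.3},{"dp":[0,0,0],"turn":[0,0,1],"fingers":0.3}]'

```text
clock: 8.37
eef_pos: [422.6, 42.1, 312.1]
tcp_rot: [-3.139, -0.002, 2.269]
contact_force: [0.3, -0.0, 0.8]
opening: 0.7
grasp_force: 0.0
```

Call:
play_rows --rows '[{"dp":[0,0,0],"turn":[0,0,1],"fingers":0.3},{"dp":[0,0,0],"turn":[0,0,1],"fingers":0.3},{"dp":[0,0,0],"turn":[0,0,1],"fingers":0.3},{"dp":[0,0,0],"turn":[0,0,1],"fingers":0.3},{"dp":[0,0,0],"turn":[0,0,1],"fingers":0.3}]'

```text
clock: 8.78
eef_pos: [422.6, 42.1, 312.1]
tcp_rot: [-3.138, -0.0, 1.746]
contact_force: [0.9, 0.0, 0.5]
opening: 0.703
grasp_force: 0.0
```

Call:
play_rows --rows '[{"dp":[0,0,0],"turn":[0,0,1],"fingers":0.3},{"dp":[0,0,0],"turn":[0,0,1],"fingers":0.3},{"dp":[0,0,0],"turn":[0,0,1],"fingers":0.3},{"dp":[0,0,0],"turn":[0,0,1],"fingers":0.3},{"dp":[0,0,0],"turn":[0,0,1],"fingers":0.3}]'

```text
clock: 9.2
eef_pos: [422.6, 42.1, 312.1]
tcp_rot: [-3.138, 0.002, 1.222]
contact_force: [-0.7, -0.3, -0.2]
opening: 0.7
grasp_force: 0.0
```

Call:
play_rows --rows '[{"dp":[0,0,0],"turn":[0,0,1],"fingers":0.3},{"dp":[0,0,0],"turn":[0,0,1],"fingers":0.3},{"dp":[0,0,0],"turn":[0,0,1],"fingers":0.3},{"dp":[0,0,0],"turn":[0,0,1],"fingers":0.3},{"dp":[0,0,0],"turn":[0,0,1],"fingers":0.3}]'

```text
clock: 9.62
eef_pos: [422.6, 42.1, 312.1]
tcp_rot: [-3.139, 0.003, 0.699]
contact_force: [-0.0, -0.2, 0.4]
opening: 0.697
grasp_force: 0.0
```

Call:
play_rows --rows '[{"dp":[0,0,0.5],"turn":[0,0,1],"fingers":0.3},{"dp":[0,0,0.6],"turn":[0,0,1],"fingers":0.3},{"dp":[0,0,0.6],"turn":[0,0,1],"fingers":0.3},{"dp":[0,0,0.6],"turn":[0,0,1],"fingers":0.3},{"dp":[0,0,0.5],"turn":[0,0,1],"fingers":0.3}]'

```text
clock: 10.03
eef_pos: [421.7, 42.0, 198.8]
tcp_rot: [-3.141, 0.004, 0.175]
contact_force: [-0.0, 0.5, -0.2]
opening: 0.697
grasp_force: 0.0
```

Call:
play_rows --rows '[{"dp":[0,0,0.2],"turn":[0,0,1],"fingers":0.3},{"dp":[0,0,0],"turn":[0,0,1],"fingers":0.3},{"dp":[0,0,0],"turn":[0,0,0.7],"fingers":0.3},{"dp":[0,0,0],"turn":[0,0,0],"fingers":0.3},{"dp":[0,0,0],"turn":[0,0,0],"fingers":0.3}]'

```text
clock: 10.45
eef_pos: [422.5, 42.1, 192.8]
tcp_rot: [3.141, 0.003, -0.1]
contact_force: [-0.0, 0.0, -0.1]
opening: 0.706
grasp_force: 0.0
```

```bash
python3 - <<'E'
from h import *
snap('wrist','w6'); s=r.sense(); print(s['clock'],s['eef_pos'],s['tcp_rot'],s['qpos'],s['contact_force'])
E
```

```text
10.5 [422.80160679  42.10287607 193.15712055] [ 3.14120546e+00  1.84829009e-03 -9.98269121e-02] [ 9.57398235e-02  8.43598812e-02  2.07803447e+00 -2.48470029e-05
  9.81086601e-01  1.76637654e+00] [ 0.21152015 -0.02804782  0.23701713]
```

View pics/w6.png

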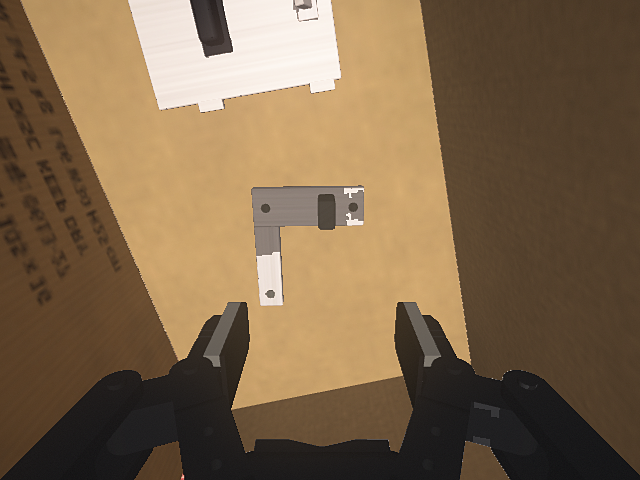

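```bash
python3 - <<'E'
from h import *
np.set_printoptions(precision=2,suppress=True)
print('tab',at_z('w6',327,214,40))
print(proj('w6',[422.8,42.1,40]))
P=[(252,187,17,-63.5,14),(363,186,17,32.5,14)]
obs=[(252,187,-17,-63.5,14),(363.5,185.5,-17,32.5,14),(364.5,225,17,32.5,14),(261,305,95,-63.5,14),(283,304,95,-41.5,14)]
print(fitpose('w6',obs,[424,42,3.04]))
print(fitpose('w6',obs,[424,42,3.04,0]))
print(tri(('w6',327,230),('wrist',90,167)))
I=load('w6')[2].astype(int).mean(2)
print([(u,int(I[215,u])) for u in range(310,345)])
E
```

```text
tab [422.24  38.42  40.  ]
[322.32 213.77]
(array([422.01,  38.26,   3.05]), array([[-0.63,  0.26],
       [ 1.74,  0.25],
       [-0.18, -0.76],
       [-0.87, -0.25],
       [ 0.54,  0.47]]))
(array([421.52,  38.42,   3.06,  -1.53]), array([[-0.42,  0.52],
       [ 1.38,  0.44],
       [-0.5 , -0.76],
       [-0.64, -0.54],
       [ 0.67,  0.17]]))
(array([405.13,  33.83,  14.25]), [7.809184537774069, 7.80918453777407])
[(310, 131), (311, 131), (312, 131), (313, 131), (314, 130), (315, 132), (316, 135), (317, 116), (318, 63), (319, 67), (320, 72), (321, 74), (322, 73), (323, 71), (324, 72), (325, 71), (326, 72), (327, 72), (328, 74), (329, 73), (330, 72), (331, 73), (332, 73), (333, 69), (334, 64), (335, 87), (336, 135), (337, 132), (338, 130), (339, 129), (340, 130), (341, 131), (342, 129), (343, 130), (344, 128)]
```

Call:
play_rows --rows '[{"dp":[0,0.09,0.8],"turn":[0,0,-0.13],"fingers":0.4},{"dp":[0,0,0.9],"turn":[0,0,0],"fingers":0.4},{"dp":[0,0,0.9],"turn":[0,0,0],"fingers":0.4},{"dp":[0,0,0.9],"turn":[0,0,0],"fingers":0.4},{"dp":[0,0,0.5],"turn":[0,0,0],"fingers":0.4}]'

```text
clock: 10.92
eef_pos: [421.1, 38.4, 31.1]
tcp_rot: [3.141, 0.003, -0.087]
contact_force: [-0.9, -0.1, 0.0]
opening: 0.598
grasp_force: 0.0
```

Call:
play_rows --rows '[{"dp":[0,0,0.35],"turn":[0,0,0],"fingers":0.4},{"dp":[0,0,0],"turn":[0,0,0],"fingers":0.6},{"dp":[0,0,0],"turn":[0,0,0],"fingers":1},{"dp":[0,0,0],"turn":[0,0,0],"fingers":1},{"dp":[0,0,0],"turn":[0,0,0],"fingers":1}]' --force 80

```text
clock: 11.33
eef_pos: [423.7, 38.6, 21.2]
tcp_rot: [-3.141, -0.002, -0.088]
contact_force: [0.1, 0.8, -2.3]
opening: 0.145
grasp_force: 78.0
```

Call:
play_rows --rows '[{"dp":[0,0,0],"turn":[0,0,0],"fingers":1},{"dp":[0,0,0],"turn":[0,0,0],"fingers":1},{"dp":[0,0,0],"turn":[0,0,0],"fingers":1},{"dp":[0,0,-0.3],"turn":[0,0,0],"fingers":1},{"dp":[0,0,-0.5],"turn":[0,0,0],"fingers":1}]'

```text
clock: 11.75
eef_pos: [421.7, 38.5, 51.5]
tcp_rot: [3.141, 0.003, -0.089]
contact_force: [-0.3, 0.4, -2.5]
opening: 0.141
grasp_force: 82.5
```

Call:
play_rows --rows '[{"dp":[0,0,-0.96],"turn":[0,0,0],"fingers":1},{"dp":[0,0,-0.96],"turn":[0,0,0],"fingers":1},{"dp":[0,0,-0.96],"turn":[0,0,0],"fingers":1},{"dp":[0,0,-0.96],"turn":[0,0,0],"fingers":1},{"dp":[0,0,-0.96],"turn":[0,0,0],"fingers":1}]'

```text
clock: 12.17
eef_pos: [422.3, 38.5, 246.3]
tcp_rot: [-3.142, -0.0, -0.089]
contact_force: [1.5, 0.2, -2.9]
opening: 0.139
grasp_force: 82.6
```

Call:
play_rows --rows '[{"dp":[0,0,-0.96],"turn":[0,0,0],"fingers":1},{"dp":[0,0,-0.96],"turn":[0,0,0],"fingers":1},{"dp":[0.164,0.915,0],"turn":[0,0,0],"fingers":1},{"dp":[0.164,0.915,0],"turn":[0,0,0],"fingers":1},{"dp":[0.164,0.915,0],"turn":[0,0,0],"fingers":1}]'

```text
clock: 12.58
eef_pos: [432.8, -73.3, 322.0]
tcp_rot: [3.141, -0.002, -0.086]
contact_force: [1.3, -0.8, -2.2]
opening: 0.143
grasp_force: 82.7
```

Call:
play_rows --rows '[{"dp":[0.164,0.915,0],"turn":[0,0,0],"fingers":1},{"dp":[0.164,0.915,0],"turn":[0,0,0],"fingers":1},{"dp":[0.164,0.915,0],"turn":[0,0,0],"fingers":1},{"dp":[0.164,0.915,0],"turn":[0,0,0],"fingers":1},{"dp":[0.164,0.915,0],"turn":[0,0,0],"fingers":1}]'

```text
clock: 13.0
eef_pos: [448.6, -259.4, 321.0]
tcp_rot: [-3.142, -0.0, -0.089]
contact_force: [0.1, 0.6, -1.8]
opening: 0.142
grasp_force: 82.7
```

Call:
play_rows --rows '[{"dp":[0,0,0],"turn":[0,0,-1],"fingers":1},{"dp":[0,0,0],"turn":[0,0,-1],"fingers":1},{"dp":[0,0,0],"turn":[0,0,-1],"fingers":1},{"dp":[0,0,0],"turn":[0,0,-1],"fingers":1},{"dp":[0,0,0],"turn":[0,0,-1],"fingers":1}]'

```text
clock: 13.42
eef_pos: [448.8, -257.7, 320.7]
tcp_rot: [-3.141, 0.0, 0.439]
contact_force: [-0.1, -0.3, -2.1]
opening: 0.137
grasp_force: 82.7
```

Call:
play_rows --rows '[{"dp":[0,0,0],"turn":[0,0,-1],"fingers":1},{"dp":[0,0,0],"turn":[0,0,-1],"fingers":1},{"dp":[0,0,0],"turn":[0,0,-1],"fingers":1},{"dp":[0,0,0],"turn":[0,0,-1],"fingers":1},{"dp":[0,0,0],"turn":[0,0,-1],"fingers":1}]'

```text
clock: 13.83
eef_pos: [448.9, -257.5, 320.8]
tcp_rot: [-3.141, -0.0, 0.963]
contact_force: [0.2, -1.2, -2.9]
opening: 0.141
grasp_force: 82.7
```

Call:
play_rows --rows '[{"dp":[0,0,0],"turn":[0,0,-1],"fingers":1},{"dp":[0,0,0],"turn":[0,0,-1],"fingers":1},{"dp":[0,0,0],"turn":[0,0,-1],"fingers":1},{"dp":[0,0,0],"turn":[0,0,-1],"fingers":1},{"dp":[0,0,0],"turn":[0,0,-1],"fingers":1}]'

```text
clock: 14.25
eef_pos: [448.9, -257.5, 320.8]
tcp_rot: [-3.141, -0.0, 1.487]
contact_force: [0.3, -0.4, -2.4]
opening: 0.14
grasp_force: 82.7
```

Call:
play_rows --rows '[{"dp":[0,0,0],"turn":[0,0,-1],"fingers":1},{"dp":[0,0,0],"turn":[0,0,-1],"fingers":1},{"dp":[0,0,0],"turn":[0,0,-1],"fingers":1},{"dp":[0,0,0],"turn":[0,0,-1],"fingers":1},{"dp":[0,0,0],"turn":[0,0,-1],"fingers":1}]'

```text
clock: 14.67
eef_pos: [448.9, -257.5, 320.8]
tcp_rot: [-3.141, -0.0, 2.011]
contact_force: [0.3, 0.3, -3.5]
opening: 0.137
grasp_force: 82.7
```

Call:
play_rows --rows '[{"dp":[0,0,0],"turn":[0,0,-1],"fingers":1},{"dp":[0,0,0],"turn":[0,0,-1],"fingers":1},{"dp":[0,0,0],"turn":[0,0,-1],"fingers":1},{"dp":[0,0,0],"turn":[0,0,-1],"fingers":1},{"dp":[0,0,0],"turn":[0,0,-1],"fingers":1}]'

```text
clock: 15.08
eef_pos: [448.9, -257.4, 320.8]
tcp_rot: [-3.142, -0.001, 2.534]
contact_force: [-0.4, 0.3, -3.0]
opening: 0.146
grasp_force: 82.7
```

Call:
play_rows --rows '[{"dp":[0,0,0],"turn":[0,0,-1],"fingers":1},{"dp":[0,0,0],"turn":[0,0,-1],"fingers":1},{"dp":[0,0,0],"turn":[0,0,-1],"fingers":1},{"dp":[0,0,0],"turn":[0,0,-1],"fingers":1},{"dp":[0,0,0],"turn":[0,0,-1],"fingers":1}]'

```text
clock: 15.5
eef_pos: [448.9, -257.4, 320.8]
tcp_rot: [3.141, -0.0, 3.058]
contact_force: [0.5, -0.2, -1.7]
opening: 0.144
grasp_force: 82.7
```

Call:
play_rows --rows '[{"dp":[0,0,0],"turn":[0,0,-0.55],"fingers":1},{"dp":[0,0,0],"turn":[0,0,0],"fingers":1}]'

```text
clock: 15.67
eef_pos: [448.9, -257.5, 320.8]
tcp_rot: [3.141, -0.0, 3.113]
contact_force: [0.6, 0.3, -2.1]
opening: 0.141
grasp_force: 82.7
```

Call:
play_rows --rows '[{"dp":[0,0,1],"turn":[0,0,0],"fingers":1},{"dp":[0,0,1],"turn":[0,0,0],"fingers":1},{"dp":[0,0,1],"turn":[0,0,0],"fingers":1},{"dp":[0,0,1],"turn":[0,0,0],"fingers":1},{"dp":[0,0,1],"turn":[0,0,0],"fingers":1}]'

```text
clock: 16.08
eef_pos: [449.0, -257.6, 119.5]
tcp_rot: [-3.141, 0.001, 3.108]
contact_force: [-0.1, -0.2, -2.5]
opening: 0.141
grasp_force: 82.7
```

Call:
play_rows --rows '[{"dp":[0,0,0.7],"turn":[0,0,0],"fingers":1},{"dp":[0,0,0],"turn":[0,0,0],"fingers":1},{"dp":[0,0,0],"turn":[0,0,0],"fingers":1},{"dp":[0,0,0],"turn":[0,0,0],"fingers":1}]'

```text
clock: 16.42
eef_pos: [450.3, -258.3, 94.5]
tcp_rot: [-3.141, 0.002, 3.109]
contact_force: [0.8, -0.1, -1.9]
opening: 0.14
grasp_force: 82.6
```

```bash
python3 - <<'E'
from h import *
snap('wrist','w7'); s=r.sense(); print(s['clock'],s['eef_pos'],s['tcp_rot'],s['contact_force'])
E
```

```text
16.4667 [ 450.74422018 -258.57657266   95.04327889] [-3.13998507e+00  2.97014548e-03  3.10948508e+00] [ 0.72296424 -0.53835187 -2.38114074]
```

View pics/w7.png

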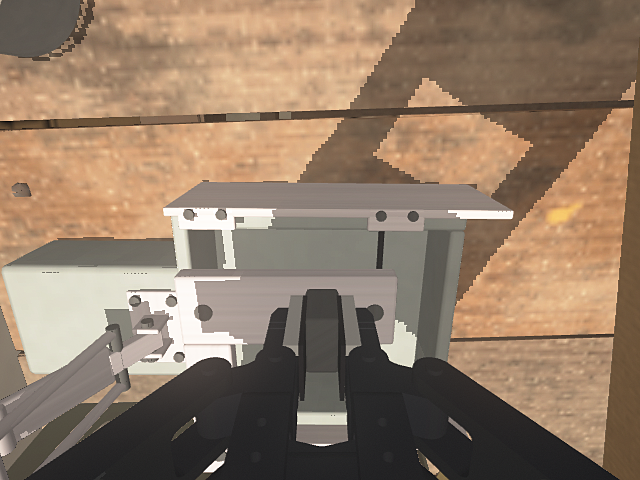

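```bash
python3 - <<'E'
from h import *
np.set_printoptions(precision=2,suppress=True)
I=load('w7')[2].astype(int).mean(2)
pr=lambda a,r0:[(i+r0,int(a[i])) for i in range(1,len(a)) if abs(a[i]-a[i-1])>10]
print('r285',pr(I[285,165:240],165),pr(I[285,370:470],370))
print('c250',pr(I[175:360,250],175),'c375',pr(I[175:300,360],175))
print('r250',pr(I[250,180:245],180),pr(I[250,365:470],365))
T=87.8
for a in((177,276),(396,276)): print(at_z('w7',*a,T))
print(at_z('w7',286,269,T-10))
c,s=np.cos(-.0316),np.sin(-.0316)
def case(x,y,z): return [487.8+c*x-s*y,-259.1+s*x+c*y,z]
for n,q in {'rib foot end z15':(-59,35.5,15),'rib2':(-23,35.5,15),'floor near -y':(-59,-66.5,8),'near +y wall rim':(-59,66.5,49),'-y rim':(-59,-66.5,49)}.items(): print(n,proj('w7',case(*q)))
E
```

```text
r285 [(175, 236), (176, 247), (195, 165)] [(397, 114), (422, 96), (423, 85), (444, 103), (457, 105), (458, 88)]
c250 [(182, 107), (183, 130), (208, 223), (209, 249), (216, 228), (227, 202), (229, 121), (277, 150), (343, 144), (344, 124)] c375 [(183, 110), (184, 133), (209, 150), (217, 134), (218, 123), (228, 110), (230, 131), (276, 133), (277, 149)]
r250 [(186, 216), (187, 200), (188, 190), (189, 147), (190, 100), (216, 127), (223, 118), (224, 239), (233, 243), (234, 132)] [(377, 61), (378, 40), (383, 103), (384, 130), (426, 86), (448, 101), (449, 114), (463, 98)]
[ 434.43 -318.81   87.8 ]
[ 437.48 -225.82   87.8 ]
[ 437.17 -273.47   77.8 ]
rib foot end z15 [381.02 211.96]
rib2 [378.17 267.35]
floor near -y [212.97 209.04]
near +y wall rim [451.07 229.94]
-y rim [191.82 230.23]
```

Call:
play_rows --rows '[{"dp":[0.07,-0.03,0.3],"turn":[0,0,0],"fingers":1},{"dp":[0,0,0.35],"turn":[0,0,0],"fingers":1},{"dp":[0,0,0],"turn":[0,0,0],"fingers":1},{"dp":[0,0,0],"turn":[0,0,0],"fingers":1},{"dp":[0,0,0],"turn":[0,0,0],"fingers":1}]'

```text
clock: 16.88
eef_pos: [447.5, -259.4, 68.6]
tcp_rot: [-3.14, 0.002, 3.11]
contact_force: [0.2, -0.2, -1.5]
opening: 0.144
grasp_force: 82.6
```

```bash
python3 - <<'E'
from h import *
np.set_printoptions(precision=2,suppress=True)
snap('wrist','w8'); s=r.sense(); print(s['clock'],s['eef_pos'],s['tcp_rot'],s['contact_force'])
crop('w8',150,170,490,400,'c8')
E
```

```text
16.9333 [ 447.48 -259.39   68.46] [-3.14  0.    3.11] [-0.13 -0.01 -3.24]
```

View pics/c8.png

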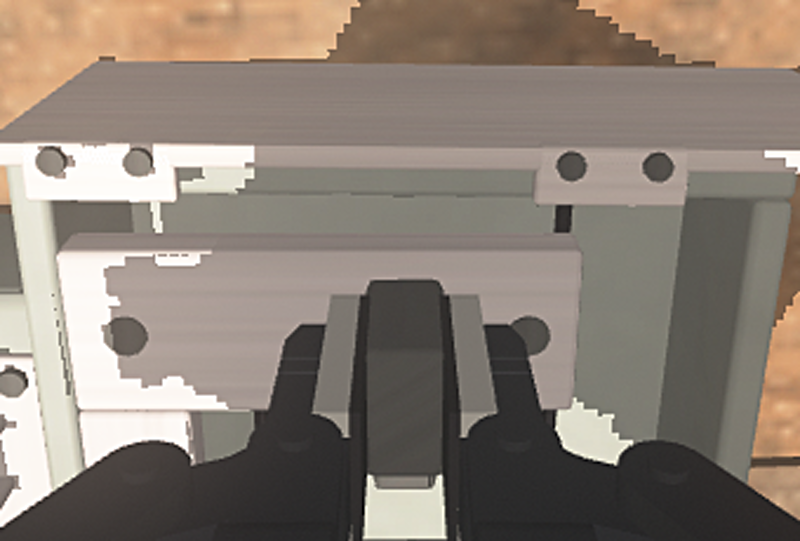

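```bash
python3 - <<'E'
from h import *
np.set_printoptions(precision=2,suppress=True)
k=340/800
C=lambda u,v:(150+u*k,170+v*k)
print('rim x',at_z('w8',*C(320,195),49),'plate near bottom',at_z('w8',*C(320,236),51.3),'top',at_z('w8',*C(320,250),61.3))
print('rim -y',at_z('w8',*C(54,220),49),at_z('w8',*C(72,400),49),'+y rim',at_z('w8',*C(742,220),49),at_z('w8',*C(718,450),49))
print('plate ends top',at_z('w8',*C(58,251),61.3),at_z('w8',*C(580,249),61.3),'far end',at_z('w8',*C(574,409),61.3))
print('bottom L',at_z('w8',*C(63,237),51.3),'R',at_z('w8',*C(577,236),51.3))
I=load('w8')[2].astype(int).mean(2)
pr=lambda a,r0:[(i+r0,int(a[i])) for i in range(1,len(a)) if abs(a[i]-a[i-1])>8]
for v in(262,272,285,320): print(v,pr(I[v,152:200],152),pr(I[v,385:485],385))
E
```

```text
rim x [ 427.68 -274.41   49.  ] plate near bottom [ 435.24 -274.68   51.3 ] top [ 433.51 -273.71   61.3 ]
rim -y [ 431.25 -326.27   49.  ] [ 472.   -328.99   49.  ] +y rim [ 435.5  -192.98   49.  ] [ 488.8  -193.27   49.  ]
plate ends top [ 432.19 -321.21   61.3 ] [ 434.82 -226.6    61.3 ] far end [ 468.88 -226.67   61.3 ]
bottom L [ 433.88 -324.11   51.3 ] R [ 436.82 -225.29   51.3 ]
262 [(154, 98), (155, 142), (156, 214), (168, 217), (169, 205), (170, 196), (171, 170), (172, 137), (173, 102)] [(386, 48), (392, 56), (393, 132), (440, 86), (469, 98), (470, 110)]
272 [(156, 118), (157, 212), (159, 227), (169, 219), (170, 209), (171, 197), (172, 183), (173, 147), (174, 105), (178, 117), (179, 135)] [(439, 84), (468, 104), (469, 114), (484, 98)]
285 [(158, 120), (159, 213), (171, 215), (172, 202), (173, 185), (174, 168), (175, 243), (194, 163), (195, 154)] [(397, 115), (398, 124), (437, 95), (438, 84), (466, 101), (467, 112), (482, 96)]
320 [(155, 136), (163, 151), (164, 203), (165, 217), (166, 226), (176, 119), (177, 198), (178, 183), (179, 157), (180, 247), (199, 177)] [(395, 122), (433, 85), (461, 101), (462, 111), (476, 127), (477, 152)]
```

Call:
play_rows --rows '[{"dp":[0.08,0,0],"turn":[0,0,0],"fingers":1},{"dp":[0,0,0.25],"turn":[0,0,0],"fingers":1},{"dp":[0,0,0.25],"turn":[0,0,0],"fingers":1},{"dp":[0,0,0.3],"turn":[0,0,0],"fingers":1},{"dp":[0,0,0],"turn":[0,0,0],"fingers":1}]'

```text
clock: 17.35
eef_pos: [442.7, -258.3, 32.7]
tcp_rot: [3.141, -0.001, 3.11]
contact_force: [1.2, -0.1, -4.2]
opening: 0.142
grasp_force: 82.6
```

```bash
python3 - <<'E'
from h import *
np.set_printoptions(precision=2,suppress=True)
snap('wrist','w9'); s=r.sense(); print(s['clock'],s['eef_pos'],s['tcp_rot'],s['contact_force'])
I=load('w9')[2].astype(int).mean(2)
pr=lambda a,r0:[(i+r0,int(a[i])) for i in range(1,len(a)) if abs(a[i]-a[i-1])>8]
for v in(270,280,290): print(v,pr(I[v,150:200],150),pr(I[v,370:485],370))
print(pr(I[215:300,300],215),pr(I[215:300,360],215))
E
```

```text
17.4 [ 442.69 -258.37   33.47] [ 3.14 -0.    3.11] [-0.07  0.12 -2.76]
270 [] []
280 [(151, 152), (154, 162), (157, 150), (160, 223), (172, 159), (185, 211), (193, 196)] []
290 [(168, 153), (169, 134), (183, 114), (184, 55), (185, 255)] [(399, 178), (400, 86), (401, 60), (402, 80), (415, 68), (416, 172), (445, 180), (446, 87), (447, 54), (448, 66), (449, 81), (462, 117), (463, 175)]
[(225, 132), (281, 148), (282, 169), (292, 146), (293, 127), (299, 120)] [(225, 103), (226, 141), (227, 133), (282, 162), (293, 134)]
```

Call:
play_rows --rows '[{"dp":[0,0,0.1],"turn":[0,0,0],"fingers":1},{"dp":[0,0,0.08],"turn":[0,0,0],"fingers":1},{"dp":[0,0,0.05],"turn":[0,0,0],"fingers":1},{"dp":[0,0,0],"turn":[0,0,0],"fingers":1},{"dp":[0,0,0],"turn":[0,0,0],"fingers":1}]'

```text
clock: 17.82
eef_pos: [443.1, -258.7, 25.7]
tcp_rot: [3.141, -0.0, 3.11]
contact_force: [-0.8, -0.2, -2.6]
opening: 0.145
grasp_force: 82.7
```

Call:
play_rows --rows '[{"dp":[0,0,0.04],"turn":[0,0,0],"fingers":1},{"dp":[0,0,0.02],"turn":[0,0,0],"fingers":1},{"dp":[0,0,0],"turn":[0,0,0],"fingers":1}]'

```text
clock: 18.07
eef_pos: [443.5, -258.9, 24.7]
tcp_rot: [-3.141, 0.0, 3.11]
contact_force: [-5.7, 2.3, 17.2]
opening: 0.14
grasp_force: 85.6
```

Call:
play_rows --rows '[{"dp":[0,0,0],"turn":[0,0,0],"fingers":0.5},{"dp":[0,0,0],"turn":[0,0,0],"fingers":0.5},{"dp":[0,0,0],"turn":[0,0,0],"fingers":0.5},{"dp":[0,0,-0.5],"turn":[0,0,0],"fingers":0.5},{"dp":[0,0,-0.9],"turn":[0,0,0],"fingers":0.5}]'

```text
clock: 18.48
eef_pos: [440.9, -257.4, 76.9]
tcp_rot: [3.138, -0.006, 3.11]
contact_force: [0.2, 0.4, 0.2]
opening: 0.5
grasp_force: 0.0
```

Call:
play_rows --rows '[{"dp":[0,0,-0.95],"turn":[0,0,0],"fingers":0.3},{"dp":[0,0,-0.95],"turn":[0,0,0],"fingers":0.3},{"dp":[0,0,-0.95],"turn":[0,0,0],"fingers":0.3},{"dp":[0,0,0],"turn":[0,0,0],"fingers":0.3},{"dp":[0,0,0],"turn":[0,0,0],"fingers":0.3}]'

```text
clock: 18.9
eef_pos: [444.6, -259.6, 195.7]
tcp_rot: [-3.139, 0.005, 3.11]
contact_force: [-0.2, 0.6, 0.2]
opening: 0.7
grasp_force: 0.0
```

```bash
python3 - <<'E'
from h import *
snap('wrist','w10'); snap('side','s10');s=r.sense(); print(s['clock'],s['eef_pos'],s['tcp_rot'])
E
```

```text
19.0 [ 442.79079076 -258.46940442  192.69839214] [ 3.14124216e+00 -6.09805353e-04  3.11015915e+00]
```

Call:
play_rows --rows '[{"dp":[0,0,-0.95],"turn":[0,0,0],"fingers":0.3},{"dp":[0,0,-0.95],"turn":[0,0,0],"fingers":0.3},{"dp":[0,0,-0.95],"turn":[0,0,0],"fingers":0.3},{"dp":[0,0,-0.4],"turn":[0,0,0],"fingers":0.3},{"dp":[-0.31,0.93,0],"turn":[0,0,0],"fingers":0.3}]'

```text
clock: 19.42
eef_pos: [457.2, -226.4, 326.0]
tcp_rot: [-3.137, 0.003, 3.106]
contact_force: [0.5, 0.3, 0.4]
opening: 0.701
grasp_force: 0.0
```

Call:
play_rows --rows '[{"dp":[-0.31,0.93,0],"turn":[0,0,0],"fingers":0.3},{"dp":[-0.31,0.93,0],"turn":[0,0,0],"fingers":0.3},{"dp":[-0.31,0.93,0],"turn":[0,0,0],"fingers":0.3},{"dp":[-0.31,0.93,0],"turn":[0,0,0],"fingers":0.3},{"dp":[-0.31,0.93,0],"turn":[0,0,0],"fingers":0.3}]'

```text
clock: 19.83
eef_pos: [524.2, -36.1, 321.2]
tcp_rot: [3.142, -0.003, 3.11]
contact_force: [0.5, -0.6, -0.9]
opening: 0.699
grasp_force: 0.0
```

Call:
play_rows --rows '[{"dp":[-0.31,0.93,0],"turn":[0,0,0],"fingers":0.3},{"dp":[-0.31,0.93,0],"turn":[0,0,0],"fingers":0.3},{"dp":[-0.31,0.93,0],"turn":[0,0,0],"fingers":0.3},{"dp":[-0.31,0.93,0],"turn":[0,0,0],"fingers":0.3},{"dp":[0,0,0],"turn":[0,0,-0.87],"fingers":0.3}]'

```text
clock: 20.25
eef_pos: [579.8, 115.0, 320.5]
tcp_rot: [3.14, -0.003, -3.081]
contact_force: [-0.6, -0.7, -0.5]
opening: 0.702
grasp_force: 0.0
```

Call:
play_rows --rows '[{"dp":[0,0,0.9],"turn":[0,0,0],"fingers":0.3},{"dp":[0,0,0.9],"turn":[0,0,0],"fingers":0.3},{"dp":[0,0,0.9],"turn":[0,0,0],"fingers":0.3},{"dp":[0,0,0],"turn":[0,0,0],"fingers":0.3},{"dp":[0,0,0],"turn":[0,0,0],"fingers":0.3}]'

```text
clock: 20.67
eef_pos: [577.0, 108.8, 212.5]
tcp_rot: [-3.141, -0.007, -3.082]
contact_force: [0.7, 0.6, 0.8]
opening: 0.703
grasp_force: 0.0
```

```bash
python3 - <<'E'
from h import *
snap('wrist','w11'); s=r.sense(); print(s['clock'],s['eef_pos'],s['tcp_rot'],s['qpos'])
a=load('w11')[2][:,:,::-1]; b=load('w10')[2][:,:,::-1][90:340,60:460]
b=cv2.resize(b,(400,250))
M=np.zeros((600,800,3),np.uint8)
b2=cv2.resize(load('w10')[2][90:330,180:440,::-1],(390,360)); M[:360,:390]=b2
a2=cv2.resize(a[:300,150:560],(410,300)); M[:300,390:]=a2
M[360:600,:320]=cv2.resize(a,(320,240))
M[360:,390:]=cv2.resize(load('s10')[2][210:360,280:500,::-1],(410,240))
cv2.imwrite('pics/m1.png',M)
E
```

```text
20.7167 [578.69877066 109.11635908 214.92846998] [-3.14135496e+00 -2.19573730e-03 -3.08196198e+00] [ 1.83798479e-01  3.14650907e-01  1.72750468e+00  4.04408065e-05
  1.10164534e+00 -1.44664711e+00]
```

View pics/m1.png

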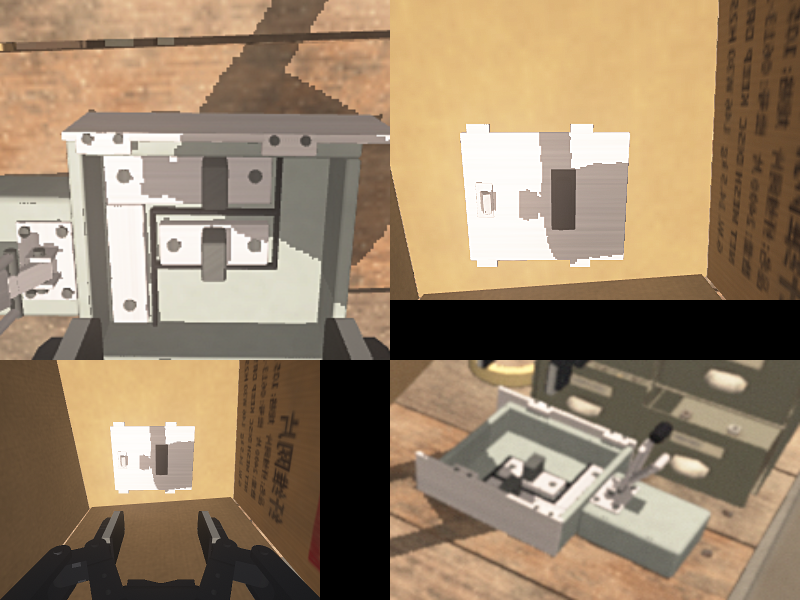

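```bash
python3 - <<'E'
from h import *
np.set_printoptions(precision=2,suppress=True)
I=load('w11')[2].astype(int).mean(2)
pr=lambda a,r0:[(i+r0,int(a[i])) for i in range(1,len(a)) if abs(a[i]-a[i-1])>8]
for v in(180,200,220): print(v,pr(I[v,215:400],215))
for u in(318,324,330): print(u,pr(I[120:275,u],120))
obs=[(221,133,-60,-98,10),(391,131,-60,50,10),(231,261,60,-98,10),(385,259,60,50,10)]
p,f=fitpose('w11',obs,[579,110,.06]);print(p,f)
p4,f=fitpose('w11',obs,[579,110,.06,0]);print(p4,f)
print(proj('w11',[*p[:2],34]),proj('w11',[*p[:2],10]))
c,s=np.cos(p[2]),np.sin(p[2])
for q in((-22,-7),(22,7),(-22,7),(22,-7)): print(q,proj('w11',[p[0]+c*q[0]-s*q[1],p[1]+s*q[0]+c*q[1],34]))
E
```

```text
180 [(223, 180), (224, 255), (302, 177), (303, 167), (310, 182), (311, 102), (312, 86), (336, 173), (387, 122), (388, 189)]
200 [(226, 255), (240, 236), (241, 178), (243, 252), (250, 225), (251, 168), (254, 179), (255, 169), (256, 255), (279, 186), (280, 173), (310, 183), (311, 100), (312, 83), (335, 104), (336, 171), (386, 116), (387, 189)]
220 [(226, 182), (227, 255), (287, 192), (288, 171), (289, 255), (304, 177), (305, 165), (311, 118), (312, 79), (334, 62), (335, 132), (336, 166), (385, 97), (386, 187)]
318 [(132, 148), (133, 169), (169, 112), (170, 82), (230, 176), (260, 192)]
324 [(132, 149), (133, 168), (169, 111), (170, 79), (230, 173), (260, 191)]
330 [(124, 128), (125, 165), (132, 218), (133, 253), (137, 149), (139, 165), (140, 255), (153, 163), (159, 154), (168, 171), (169, 110), (170, 77), (229, 87), (230, 170), (263, 163), (264, 255), (267, 178)]
[575.82 119.94   0.07] [[-0.87 -0.36]
 [ 0.09  0.03]
 [ 0.73 -0.1 ]
 [ 0.04  0.59]]
[575.96 119.98   0.07  -0.82] [[-0.59 -0.24]
 [-0.05  0.14]
 [ 0.97 -0.28]
 [-0.06  0.4 ]]
[334.05 205.84] [333.25 199.3 ]
(-22, -7) [325.74 180.42]
(22, 7) [342.02 230.2 ]
(-22, 7) [342.44 180.27]
(22, -7) [326.02 230.34]
```

```bash
python3 - <<'E'
from h import *
np.set_printoptions(linewidth=250)
J=load('w11')[2].astype(int).mean(2).astype(int)
print(J[160:240:4,306:342:1])
print('keeper');print(J[180:222:3,234:264:1])
np.set_printoptions(precision=2,suppress=True)
print(at_z('w11',323.5,200,34),at_z('w11',323.5,200,10),at_z('w11',248,200,27))
J=load('wrist')[2].astype(int).mean(2).astype(int)
print(J[50:92:2,225:305:4])
E
```

```text
[[173 172 171 172 172 172 171 171 171 170 171 171 171 169 170 170 169 169 169 168 169 168 169 166 153 255 254 251 251 251 251 251 251 251 251 250]
 [176 176 175 176 176 175 175 175 175 174 175 175 173 174 174 174 174 173 174 174 173 174 172 170 158 255 254 252 252 252 252 252 252 252 252 252]
 [173 171 172 172 175 174 178 178 178 177 177 177 177 177 177 177 175 175 176 176 174 174 174 174 171 164 159 158 151 255 255 255 255 255 175 160]
 [174 174 174 176 187  89  87  90  90  90  89  89  89  87  88  88  88  87  86  86  87  86  85  85  84  83  84  84  78  83 176 171 168 168 168 169]
 [178 177 179 180 191  89  86  90  89  89  89  89  89  87  87  86  86  86  84  85  85  83  84  84  84  84  83  83  79  84 180 174 173 173 172 171]
 [170 171 171 172 182 102  86  89  89  87  85  85  86  85  85  85  83  84  83  82  82  82  81  81  81  79  82  81  78  81 173 168 165 164 164 163]
 [168 168 168 170 179 101  84  88  89  86  87  85  87  85  86  85  86  84  83  84  83  82  83  81  81  80  82  79  77  81 169 165 162 161 161 161]
 [172 172 173 173 183 101  84  87  88  85  86  84  86  84  85  84  84  
[... 4683 characters left out ...]
60  60  60  58  59  57  62  53 140]
 [137 141 152  59  59  59  59  59  60  60  58  59  58  58  57  57  57  60  57 140]
 [138 143 148  57  57  58  57  60  57  59  59  58  60  58  61  61  60  60  58 140]
 [136 142 146  60  61  59  60  62  64  62  63  61  62  61  60  60  58  59  55 139]
 [138 142 145  62  61  62  62  62  62  61  60  58  58  58  59  59  71  95 116 139]
 [137 142 140  58  57  59  58  57  58  70  91 121 153 147 145 145 142 145 140 138]
 [137 142 136 121 154 148 146 147 142 142 140 143 139 138 139 141 139 143 140 137]
 [137 142 134 143 140 140 137 142 140 141 141 141 138 137 139 142 140 143 141 137]
 [241 242 238 243 241 241 240 243 243 242 244 141 139 142 139 142 140 142 140 137]]
```

```bash
python3 - <<'E'
from h import *
np.set_printoptions(precision=3,suppress=True)
obs=[(221,133,-60,-98,10),(391,131,-60,50,10),(231,261,60,-98,10),(385,259,60,50,10)]
p,f=fitpose('w11',obs,[579,110,.06]);print(p)
print(at_z('w11',323.5,230,34),at_z('w11',323.5,169.5,10),at_z('w11',323.5,169.5,34))
s=r.sense();print(proj('w11',[*s['eef_pos'][:2],34]),s['eef_pos'],s['tcp_rot'])
E
```

```text
[575.818 119.939   0.068]
[598.067 112.241  34.   ] [549.166 109.374  10.   ] [545.337 109.021  34.   ]
[321.242 208.366] [578.699 109.116 214.928] [-3.141 -0.002 -3.082]
```

Call:
play_rows --rows '[{"dp":[0.07,0.04,0.9],"turn":[0,0,0],"fingers":0.4},{"dp":[0,0,0.9],"turn":[0,0,0],"fingers":0.4},{"dp":[0,0,0.9],"turn":[0,0,0],"fingers":0.4},{"dp":[0,0,0.9],"turn":[0,0,0],"fingers":0.4},{"dp":[0,0,0.8],"turn":[0,0,0],"fingers":0.4}]'

```text
clock: 21.13
eef_pos: [577.9, 110.8, 39.9]
tcp_rot: [3.141, 0.004, -3.082]
contact_force: [0.8, 0.8, -0.3]
opening: 0.601
grasp_force: 0.0
```

Call:
play_rows --rows '[{"dp":[0,0,0.3],"turn":[0,0,0],"fingers":0.4},{"dp":[0,0,0.2],"turn":[0,0,0],"fingers":0.4},{"dp":[0,0,0.06],"turn":[0,0,0],"fingers":0.4},{"dp":[0,0,0],"turn":[0,0,0],"fingers":1},{"dp":[0,0,0],"turn":[0,0,0],"fingers":1}]' --force 110

```text
clock: 21.55
eef_pos: [577.6, 110.9, 18.9]
tcp_rot: [3.141, 0.003, -3.082]
contact_force: [0.3, 0.1, 0.0]
opening: 0.329
grasp_force: 0.0
```

Call:
play_rows --rows '[{"dp":[0,0,0],"turn":[0,0,0],"fingers":1},{"dp":[0,0,0],"turn":[0,0,0],"fingers":1},{"dp":[0,0,0],"turn":[0,0,0],"fingers":1},{"dp":[0,0,0],"turn":[0,0,0],"fingers":1}]'

```text
clock: 21.88
eef_pos: [577.4, 110.8, 19.1]
tcp_rot: [3.141, 0.003, -3.082]
contact_force: [-1.8, -0.5, 9.5]
opening: 0.13
grasp_force: 108.5
```

Call:
play_rows --rows '[{"dp":[0,0,-0.4],"turn":[0,0,0],"fingers":1},{"dp":[0,0,-0.8],"turn":[0,0,0],"fingers":1},{"dp":[0,0,-0.9],"turn":[0,0,0],"fingers":1},{"dp":[0,0,-0.95],"turn":[0,0,0],"fingers":1},{"dp":[0,0,-0.95],"turn":[0,0,0],"fingers":1}]'

```text
clock: 22.3
eef_pos: [575.4, 110.5, 179.1]
tcp_rot: [3.142, -0.0, -3.082]
contact_force: [1.7, -0.4, -3.3]
opening: 0.126
grasp_force: 108.3
```

Call:
play_rows --rows '[{"dp":[0,0,-0.95],"turn":[0,0,0],"fingers":1},{"dp":[0,0,-0.95],"turn":[0,0,0],"fingers":1},{"dp":[0,0,-0.95],"turn":[0,0,0],"fingers":1},{"dp":[0,0,-0.95],"turn":[0,0,0],"fingers":1},{"dp":[0,0,0],"turn":[0,0,0],"fingers":1}]'

```text
clock: 22.72
eef_pos: [578.9, 111.2, 338.2]
tcp_rot: [3.14, 0.013, -3.082]
contact_force: [2.1, -0.0, -2.7]
opening: 0.129
grasp_force: 108.4
```

Call:
play_rows --rows '[{"dp":[0.29,-0.87,0],"turn":[0,0,0],"fingers":1},{"dp":[0.29,-0.87,0],"turn":[0,0,0],"fingers":1},{"dp":[0.29,-0.87,0],"turn":[0,0,0],"fingers":1},{"dp":[0.29,-0.87,0],"turn":[0,0,0],"fingers":1},{"dp":[0.29,-0.87,0],"turn":[0,0,0],"fingers":1}]'

```text
clock: 23.13
eef_pos: [527.2, -67.8, 329.0]
tcp_rot: [-3.142, 0.0, -3.081]
contact_force: [0.0, -0.4, -4.0]
opening: 0.13
grasp_force: 108.7
```

Call:
play_rows --rows '[{"dp":[0.29,-0.87,0],"turn":[0,0,0],"fingers":1},{"dp":[0.29,-0.87,0],"turn":[0,0,0],"fingers":1},{"dp":[0.29,-0.87,0],"turn":[0,0,0],"fingers":1},{"dp":[0.29,-0.87,0],"turn":[0,0,0],"fingers":1},{"dp":[0,0,0],"turn":[0,0,0.87],"fingers":1}]'

```text
clock: 23.55
eef_pos: [488.2, -213.5, 329.0]
tcp_rot: [-3.139, -0.001, 3.11]
contact_force: [1.4, 0.5, -3.1]
opening: 0.129
grasp_force: 108.9
```

Call:
play_rows --rows '[{"dp":[0,0,0.8],"turn":[0,0,0],"fingers":1},{"dp":[0,0,0.9],"turn":[0,0,0],"fingers":1},{"dp":[0,0,0.9],"turn":[0,0,0],"fingers":1},{"dp":[0,0,0.9],"turn":[0,0,0],"fingers":1},{"dp":[0,0,0.9],"turn":[0,0,0],"fingers":1}]'

```text
clock: 23.97
eef_pos: [489.9, -208.1, 151.7]
tcp_rot: [-3.141, 0.001, 3.11]
contact_force: [0.2, -0.2, -3.6]
opening: 0.133
grasp_force: 108.9
```

Call:
play_rows --rows '[{"dp":[0,0,0.9],"turn":[0,0,0],"fingers":1},{"dp":[0,0,0.3],"turn":[0,0,0],"fingers":1},{"dp":[0,0,0],"turn":[0,0,0],"fingers":1},{"dp":[0,0,0],"turn":[0,0,0],"fingers":1},{"dp":[0,0,0],"turn":[0,0,0],"fingers":1}]'

```text
clock: 24.38
eef_pos: [491.4, -208.6, 106.3]
tcp_rot: [-3.141, 0.002, 3.11]
contact_force: [0.2, 0.4, -3.2]
opening: 0.129
grasp_force: 109.0
```

```bash
python3 - <<'E'
from h import *
np.set_printoptions(precision=3,suppress=True)
snap('wrist','w12'); snap('side','s12'); snap('scene','sc12'); s=r.sense(); print(s['clock'],s['eef_pos'],s['tcp_rot'],s['contact_force'],s['opening'])
I=load('w12')[2].astype(int).mean(2)
pr=lambda a,r0:[(i+r0,int(a[i])) for i in range(1,len(a)) if abs(a[i]-a[i-1])>12]
for v in(190,200,210,220,230,240,250,260,280): print(v,pr(I[v,60:560],60))
for u in(200,230,260,280,380,400,420): print('c',u,pr(I[120:330,u],120))
E
```

```text
24.5333 [ 491.516 -208.703  106.54 ] [-3.141  0.003  3.11 ] [ 0.403  1.355 -3.962] 0.12995129436773611
190 [(76, 126), (77, 173), (78, 188), (87, 95), (88, 161), (90, 134), (91, 109), (92, 81), (97, 130), (98, 228), (277, 139), (375, 113), (376, 240), (465, 213), (466, 175), (467, 128), (474, 80), (522, 115), (544, 69)]
200 [(78, 167), (80, 188), (89, 99), (90, 162), (92, 131), (93, 106), (94, 82), (99, 133), (100, 232), (273, 141), (399, 118), (400, 243), (465, 137), (466, 83), (515, 136), (543, 83), (544, 66)]
210 [(80, 168), (82, 184), (91, 104), (92, 86), (93, 156), (94, 132), (95, 106), (96, 83), (100, 71), (101, 134), (102, 236), (269, 149), (419, 249), (464, 109), (465, 79), (507, 151), (543, 68)]
220 [(72, 163), (73, 65), (74, 52), (78, 72), (79, 243), (82, 196), (83, 162), (84, 182), (93, 106), (94, 92), (95, 159), (96, 130), (97, 104), (98, 85), (102, 69), (103, 177), (104, 233), (263, 138), (452, 236), (462, 212), (463, 86), (500, 153), (543, 68)]
230 [(72, 179), (73, 109), (78, 174), (79, 244), (84, 195), (85, 164), (86, 185), (96, 159), (98, 124), (99, 102), (100, 86), (
[... 1444 characters left out ...]
(282, 129), (329, 147)]
c 260 [(121, 222), (128, 210), (131, 232), (143, 85), (144, 188), (146, 174), (147, 158), (148, 144), (149, 115), (150, 135), (163, 111), (164, 162), (165, 221), (221, 130), (227, 253), (230, 131)]
c 280 [(121, 224), (122, 254), (127, 236), (143, 211), (144, 139), (145, 193), (147, 163), (149, 98), (150, 136), (163, 108), (164, 163), (165, 220), (187, 123), (307, 110), (308, 34)]
c 380 [(122, 130), (130, 110), (132, 141), (140, 72), (145, 110), (146, 129), (159, 246), (168, 236), (194, 119), (195, 133)]
c 400 [(122, 232), (130, 206), (131, 109), (140, 67), (163, 106), (164, 165), (165, 218), (203, 126)]
c 420 [(142, 70), (163, 105), (164, 164), (165, 217), (211, 120)]
```

```bash
python3 - <<'E'
from h import *
np.set_printoptions(precision=2,suppress=True)
T=97.4
for a in((100,200),(465.5,200),(115,280),(455.5,280)): print('end',a,at_z('w12',*a,T))
for a in((200,164.5),(420,164.5)): print('near',a,at_z('w12',*a,T))
# case features: guide edge/lip, predicted
c,s=np.cos(-.0316),np.sin(-.0316)
def case(x,y,z): return [487.8+c*x-s*y,-259.7+s*x+c*y,z]
for q in((-68,0,62),(-71,0,62),(-71,60,62)): print(q,proj('w12',case(*q)))
# lips from w8
k=340/800
for u in(25,176,535,688): print('lip',at_z('w8',150+u*k,170+175*k,62), )
for v in (143,165,200): print('lipv',at_z('w8',150+100*k,170+v*k,62))
a=load('w12')[2]; M=np.zeros((600,800,3),np.uint8)
E
```

```text
end (100, 200) [ 442.09 -295.83   97.4 ]
end (465.5, 200) [ 446.77 -148.81   97.4 ]
end (115, 280) [ 477.6  -297.18   97.4 ]
end (455.5, 280) [ 482.3  -149.91   97.4 ]
near (200, 164.5) [ 429.2  -253.69   97.4 ]
near (420, 164.5) [ 431.93 -167.86   97.4 ]
(-68, 0, 62) [211.46 132.84]
(-71, 0, 62) [210.85 126.2 ]
(-71, 60, 62) [339.56 126.18]
lip [ 417.1  -324.39   62.  ]
lip [ 417.94 -297.94   62.  ]
lip [ 419.95 -235.07   62.  ]
lip [ 420.81 -208.28   62.  ]
lipv [ 411.63 -310.41   62.  ]
lipv [ 415.66 -310.99   62.  ]
lipv [ 422.22 -311.92   62.  ]
```

```bash
python3 - <<'E'
from h import *
np.set_printoptions(precision=2,suppress=True)
c,s=np.cos(-.0316),np.sin(-.0316)
def case(x,y,z): return [487.8+c*x-s*y,-259.7+s*x+c*y,z]
for f in('w5','w10'):
  I=load(f)[2].astype(int).mean(2)
  for y in(32,40,-50,-58):
    for sgn in(-1,1):
      p=proj(f,case(sgn*64,y,62)); q=proj(f,case(sgn*69.5,y,62)); u,v=int(round(p[0])),int(round(p[1]))
      if not 25<v<440: continue
      a=I[v-22:v+22,u]; print(f,y,sgn,p,q,[(v-22+i,int(a[i])) for i in range(1,len(a)) if abs(a[i]-a[i-1])>12])
E
```

```text
w5 32 -1 [371.07 129.98] [371.44 121.45] [(112, 93), (113, 130), (115, 142), (116, 170), (131, 144), (132, 115), (136, 79), (137, 49), (149, 58)]
w5 32 1 [363.81 299.48] [363.55 305.7 ] [(286, 115), (287, 191), (288, 208), (289, 222), (292, 109), (293, 123), (297, 106), (298, 141), (299, 243), (311, 183), (312, 165), (318, 95), (319, 169)]
w5 40 -1 [382.99 130.01] [383.44 121.48] [(111, 165), (112, 152), (113, 124), (116, 162), (122, 255), (132, 120), (133, 229), (134, 217), (135, 179), (136, 139), (137, 234), (148, 117)]
w5 40 1 [374.06 299.5 ] [373.73 305.72] [(287, 186), (288, 207), (289, 222), (292, 110), (293, 122), (298, 125), (299, 160), (300, 255), (306, 237), (307, 76), (308, 106), (310, 136), (311, 159), (312, 174), (318, 117), (319, 168), (321, 118)]
w5 -50 -1 [248.9  129.73] [248.4 121.2] [(111, 134), (112, 120), (114, 255), (130, 182), (131, 225), (133, 95), (134, 166), (135, 204), (136, 234)]
w5 -50 1 [258.77 299.27] [259.14 305.49] [(285, 136), (286, 198), (288, 225), (290, 107), (295, 109), (297, 133), (298, 252), (305, 235), (306, 150), (307, 120), (309, 138), (320, 
[... 727 characters left out ...]
48] [(329, 194), (330, 208), (331, 224), (333, 108), (334, 120), (341, 144), (342, 254), (349, 112), (350, 93), (351, 182), (355, 68)]
w10 -50 -1 [254.23 192.14] [253.79 184.69] [(178, 233), (179, 255), (193, 174), (194, 255)]
w10 -50 1 [263.08 341.85] [263.41 347.41] [(327, 128), (328, 193), (329, 205), (330, 221), (332, 105), (333, 118), (340, 155), (341, 254), (348, 137), (349, 206), (350, 153), (352, 123), (354, 100), (355, 167), (356, 139), (357, 72)]
w10 -58 -1 [243.25 192.14] [242.74 184.69] [(178, 249), (193, 143), (194, 86)]
w10 -58 1 [253.54 341.84] [253.92 347.4 ] [(327, 131), (328, 195), (330, 222), (332, 106), (339, 125), (340, 144), (341, 255), (351, 227), (352, 38), (353, 60)]
```

Call:
play_rows --rows '[{"dp":[0.03,-0.025,0],"turn":[0,0,0],"fingers":1},{"dp":[0,0,0.25],"turn":[0,0,0],"fingers":1},{"dp":[0,0,0.25],"turn":[0,0,0],"fingers":1},{"dp":[0,0,0],"turn":[0,0,0],"fingers":1},{"dp":[0,0,0],"turn":[0,0,0],"fingers":1}]'

```text
clock: 24.95
eef_pos: [488.4, -208.9, 83.8]
tcp_rot: [3.141, -0.002, 3.11]
contact_force: [-0.0, -0.1, -3.1]
opening: 0.129
grasp_force: 108.9
```

Call:
play_rows --rows '[{"dp":[0,0,0.15],"turn":[0,0,0],"fingers":1},{"dp":[0,0,0.15],"turn":[0,0,0],"fingers":1},{"dp":[0,0,0.1],"turn":[0,0,0],"fingers":1},{"dp":[0,0,0],"turn":[0,0,0],"fingers":1}]'

```text
clock: 25.28
eef_pos: [488.6, -208.9, 67.8]
tcp_rot: [3.141, -0.001, 3.11]
contact_force: [0.6, -0.8, -2.4]
opening: 0.13
grasp_force: 109.0
```

Call:
play_rows --rows '[{"dp":[0,0,0.06],"turn":[0,0,0],"fingers":1},{"dp":[0,0,0.04],"turn":[0,0,0],"fingers":1},{"dp":[0,0,0.02],"turn":[0,0,0],"fingers":1},{"dp":[0,0,0],"turn":[0,0,0],"fingers":1},{"dp":[0,0,0],"turn":[0,0,0],"fingers":1}]'

```text
clock: 25.7
eef_pos: [489.3, -209.3, 64.2]
tcp_rot: [-3.142, 0.0, 3.11]
contact_force: [-0.9, 0.2, -2.8]
opening: 0.127
grasp_force: 109.0
```

Call:
play_rows --rows '[{"dp":[0,0,0.03],"turn":[0,0,0],"fingers":1},{"dp":[0,0,0.02],"turn":[0,0,0],"fingers":1},{"dp":[0,0,0],"turn":[0,0,0],"fingers":1},{"dp":[0,0,0],"turn":[0,0,0],"fingers":1}]'

```text
clock: 26.03
eef_pos: [489.4, -209.3, 63.7]
tcp_rot: [-3.141, 0.001, 3.11]
contact_force: [-5.5, 2.6, 17.3]
opening: 0.133
grasp_force: 111.9
```

Call:
play_rows --rows '[{"dp":[0,-0.1,-0.03],"turn":[0,0,0],"fingers":1},{"dp":[0,-0.12,0],"turn":[0,0,0],"fingers":1},{"dp":[0,-0.12,0],"turn":[0,0,0],"fingers":1},{"dp":[0,-0.1,0],"turn":[0,0,0],"fingers":1},{"dp":[0,0,0],"turn":[0,0,0],"fingers":1}]'

```text
clock: 26.45
eef_pos: [489.2, -227.6, 63.8]
tcp_rot: [-3.142, 0.001, 3.11]
contact_force: [-0.7, 1.9, 6.3]
opening: 0.127
grasp_force: 110.3
```

Call:
play_rows --rows '[{"dp":[0,-0.1,0],"turn":[0,0,0],"fingers":1},{"dp":[0,-0.05,0],"turn":[0,0,0],"fingers":1},{"dp":[0,0,0],"turn":[0,0,0],"fingers":1},{"dp":[0,0,0],"turn":[0,0,0],"fingers":1}]'

```text
clock: 26.78
eef_pos: [489.1, -233.2, 63.8]
tcp_rot: [3.142, 0.001, 3.11]
contact_force: [-0.8, 2.9, 6.1]
opening: 0.131
grasp_force: 110.3
```

Call:
play_rows --rows '[{"dp":[0,-0.04,0],"turn":[0,0,0],"fingers":1},{"dp":[0,-0.03,0],"turn":[0,0,0],"fingers":1},{"dp":[0,0,0],"turn":[0,0,0],"fingers":1},{"dp":[0,0,0],"turn":[0,0,0],"fingers":1}]'

```text
clock: 27.12
eef_pos: [489.0, -235.7, 63.8]
tcp_rot: [3.141, 0.001, 3.109]
contact_force: [0.6, 4.1, 6.8]
opening: 0.131
grasp_force: 110.4
```

Call:
play_rows --rows '[{"dp":[0,-0.03,0],"turn":[0,0,0],"fingers":1},{"dp":[0,0,0],"turn":[0,0,0],"fingers":1},{"dp":[0,0,0],"turn":[0,0,0],"fingers":1}]'

```text
clock: 27.37
eef_pos: [488.9, -236.7, 63.8]
tcp_rot: [3.141, 0.001, 3.109]
contact_force: [0.5, 6.7, 6.2]
opening: 0.128
grasp_force: 110.4
```

Call:
play_rows --rows '[{"dp":[0,-0.03,0],"turn":[0,0,0],"fingers":1},{"dp":[0,0,0],"turn":[0,0,0],"fingers":1},{"dp":[0,0,0],"turn":[0,0,0],"fingers":1}]'

```text
clock: 27.62
eef_pos: [488.9, -236.8, 63.8]
tcp_rot: [3.139, 0.001, 3.109]
contact_force: [1.6, 13.0, 8.7]
opening: 0.129
grasp_force: 110.7
```

Call:
play_rows --rows '[{"dp":[0,0.02,0],"turn":[0,0,0],"fingers":0.5},{"dp":[0,0,0],"turn":[0,0,0],"fingers":0.5},{"dp":[0,0,0],"turn":[0,0,0],"fingers":0.5},{"dp":[0,0,-0.5],"turn":[0,0,0],"fingers":0.5},{"dp":[0,0,-1],"turn":[0,0,0],"fingers":0.5}]'

```text
clock: 28.03
eef_pos: [485.4, -236.3, 120.0]
tcp_rot: [3.139, -0.007, 3.11]
contact_force: [0.7, 0.1, 0.2]
opening: 0.5
grasp_force: 0.0
```

Call:
play_rows --rows '[{"dp":[0,0,-1],"turn":[0,0,0],"fingers":0.5},{"dp":[0,0,-1],"turn":[0,0,0],"fingers":0.5},{"dp":[0,0,-1],"turn":[0,0,0],"fingers":0.5},{"dp":[0,0,-0.4],"turn":[0,0,0],"fingers":0.5},{"dp":[0.04,-0.78,0],"turn":[0,0,0],"fingers":0.5}]'

```text
clock: 28.45
eef_pos: [488.1, -267.0, 264.6]
tcp_rot: [-3.14, 0.007, 3.112]
contact_force: [2.1, -0.3, -0.4]
opening: 0.495
grasp_force: 0.0
```

Call:
play_rows --rows '[{"dp":[0.04,-0.78,0],"turn":[0,0,0],"fingers":0.5},{"dp":[0.04,-0.78,0],"turn":[0,0,0],"fingers":0.5},{"dp":[0,0,0],"turn":[0,0,1],"fingers":0.5},{"dp":[0,0,0],"turn":[0,0,1],"fingers":0.5},{"dp":[0,0,0],"turn":[0,0,1],"fingers":0.5}]'

```text
clock: 28.87
eef_pos: [480.1, -331.8, 259.0]
tcp_rot: [-3.141, -0.0, 2.789]
contact_force: [-0.3, -0.3, -0.0]
opening: 0.497
grasp_force: 0.0
```

Call:
play_rows --rows '[{"dp":[0,0,0],"turn":[0,0,1],"fingers":0.5},{"dp":[0,0,0],"turn":[0,0,1],"fingers":0.5},{"dp":[0,0,0],"turn":[0,0,1],"fingers":0.5},{"dp":[0,0,0],"turn":[0,0,1],"fingers":0.5},{"dp":[0,0,0],"turn":[0,0,1],"fingers":0.5}]'

```text
clock: 29.28
eef_pos: [480.4, -331.1, 259.1]
tcp_rot: [-3.141, 0.0, 2.267]
contact_force: [0.8, 0.1, 0.4]
opening: 0.498
grasp_force: 0.0
```

Call:
play_rows --rows '[{"dp":[0,0,0],"turn":[0,0,1],"fingers":0.5},{"dp":[0,0,0],"turn":[0,0,1],"fingers":0.5},{"dp":[0,0,0],"turn":[0,0,1],"fingers":0.5},{"dp":[0,0,0],"turn":[0,0,1],"fingers":0.5},{"dp":[0,0,0],"turn":[0,0,1],"fingers":0.5}]'

```text
clock: 29.7
eef_pos: [480.4, -331.1, 259.1]
tcp_rot: [-3.141, 0.0, 1.743]
contact_force: [-0.2, 0.4, -0.4]
opening: 0.498
grasp_force: 0.0
```

Call:
play_rows --rows '[{"dp":[0,0,0],"turn":[0,0,1],"fingers":0.5},{"dp":[0,0,0],"turn":[0,0,1],"fingers":0.5},{"dp":[0,0,0],"turn":[0,0,0],"fingers":0.5},{"dp":[0,0,0],"turn":[0,0,0],"fingers":0.5},{"dp":[0,0,0],"turn":[0,0,0],"fingers":0.5}]'

```text
clock: 30.12
eef_pos: [480.5, -330.8, 259.2]
tcp_rot: [-3.141, 0.0, 1.543]
contact_force: [0.5, -0.3, 0.1]
opening: 0.5
grasp_force: 0.0
```

```bash
python3 - <<'E'
from h import *
np.set_printoptions(precision=3,suppress=True)
snap('wrist','w13'); snap('side','s13'); snap('scene','sc13'); s=r.sense(); print(s['clock'],s['eef_pos'],s['tcp_rot'],s['contact_force'],s['qpos'])
P=[484.9,-351.4,60]
print('pivot px',proj('w13',P),proj('s13',P),proj('sc13',P))
c,s_=np.cos(-.032),np.sin(-.032)
for n,q in {'keeper':(0,-45.5,72),'handle top':(0,24,79)}.items(): print(n,proj('w13',[487.8+c*q[0]-s_*q[1],-260.5+s_*q[0]+c*q[1],q[2]]))
M=np.zeros((600,800,3),np.uint8)
u,v=[int(t) for t in proj('s13',P)]
M[:300,:400]=cv2.resize(load('s13')[2][v-75:v+25,u-65:u+68,::-1],(400,300),interpolation=cv2.INTER_CUBIC); print('s crop',u-65,v-75,400/133)
u,v=[int(t) for t in proj('sc13',P)]
M[300:,:400]=cv2.resize(load('sc13')[2][v-75:v+25,u-65:u+68,::-1],(400,300),interpolation=cv2.INTER_CUBIC); print('sc crop',u-65,v-75,400/133)
M[:,400:]=cv2.resize(load('w13')[2][90:390,220:420,::-1],(400,600),interpolation=cv2.INTER_CUBIC)
cv2.imwrite('pics/m2.png',M)
E
```

```text
30.2667 [ 480.555 -330.696  259.261] [-3.142  0.     1.541] [ 0.848  0.498 -0.092] [-0.605  0.263  1.695 -0.     1.184 -0.575]
pivot px [326.452 222.175] [401.066 287.871] [393.564 259.886]
keeper [327.01  175.573]
handle top [327.843  88.6  ]
s crop 336 212 3.007518796992481
sc crop 328 184 3.007518796992481
```

View pics/m2.png

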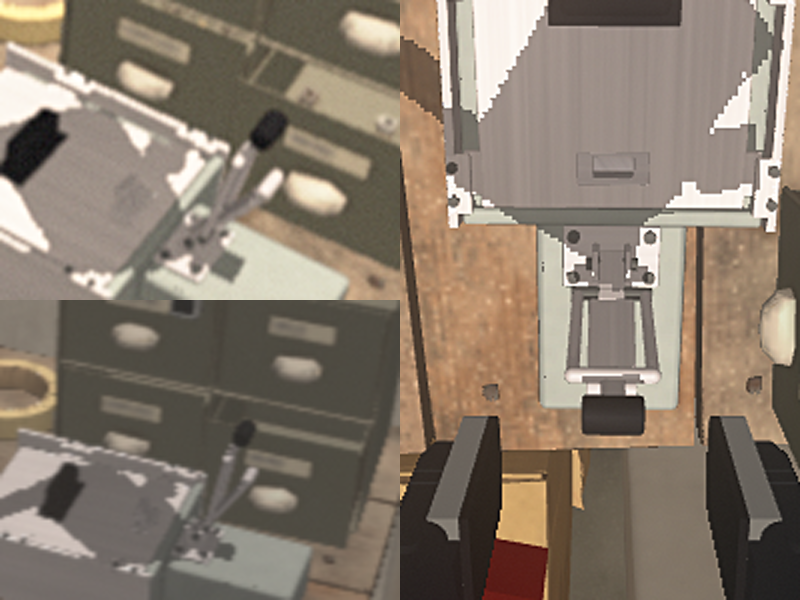

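```bash
python3 - <<'E'
from h import *
np.set_printoptions(precision=1,suppress=True)
k=133/400
S=lambda u,v:('s13',336+u*k,212+v*k); C=lambda u,v:('sc13',328+u*k,184+(v-300)*k); W=lambda u,v:('w13',220+(u-400)/2,90+v/2)
print('barrel',tri(S(268,130),C(243,433),W(613,415)),tri(S(268,130),W(613,415)))
print('barrel side+scene',tri(S(268,130),C(243,433)))
b=tri(S(268,130),C(243,433),W(613,415))[0]
print('white tip',tri(S(272,182),C(250,473)), 'with W bar',tri(S(272,182),C(250,473),W(613,377)))
print('keeper',at_z('w13',*W(613,160)[1:],72), at_z('w13',*W(613,172)[1:],72))
for n,q in {'pivot':(484.9,-351.4,60)}.items():
  for f,o in(('s13',1),):print(n,proj('s13',q),(proj('s13',q)-[336,212])/k,(proj('sc13',q)-[328,184])/k+[0,300],(proj('w13',q)-[220,90])*2+[400,0])
E
```

```text
barrel (array([ 483.2, -378.2,  156.2]), [0.504116168284833, 0.523149777887021, 0.3695935016101843]) (array([ 483.3, -378.4,  155.6]), [0.22818245260866102, 0.2281824526085648])
barrel side+scene (array([ 480.1, -379. ,  158.8]), [0.3341603693546534, 0.3341603693547115])
white tip (array([ 479.9, -387.9,  125.2]), [0.3897260118453585, 0.3897260118452488]) with W bar (array([ 485.4, -385. ,  118.9]), [2.0618234254700383, 2.552847270510879, 4.310531076578437])
keeper [ 486.  -301.2   72. ] [ 485.9 -306.3   72. ]
pivot [401.1 287.9] [195.7 228.2] [197.2 528.2] [612.9 264.3]
```

Call:
play_rows --rows '[{"dp":[-0.6,0.05,0],"turn":[0,0,0],"fingers":0.5},{"dp":[-0.59,0.055,0],"turn":[0,0,0],"fingers":0.5},{"dp":[0,0,0.8],"turn":[0,0,0],"fingers":0.5},{"dp":[0,0,0.8],"turn":[0,0,0],"fingers":0.5},{"dp":[0,0,0],"turn":[0,0,0],"fingers":0.5}]'

```text
clock: 30.68
eef_pos: [480.4, -376.5, 189.6]
tcp_rot: [-3.134, -0.005, 1.54]
contact_force: [-0.5, 1.2, -1.4]
opening: 0.5
grasp_force: 0.0
```

```bash
python3 - <<'E'
from h import *
np.set_printoptions(precision=1,suppress=True,linewidth=220)
snap('wrist','w14'); s=r.sense(); print(s['eef_pos'],s['tcp_rot'])
p=proj('w14',[483.3,-378.4,156]);print(p)
I=load('w14')[2].astype(int).mean(2); u,v=[int(round(t)) for t in p]
print(I[v-40:v+50:5,u-60:u+62:5].astype(int))
m=(I[v-40:v+50,u-60:u+62]<65); ys,xs=np.nonzero(m); print(xs.min()+u-60,xs.max()+u-60,ys.min()+v-40,ys.max()+v-40,xs.mean()+u-60,ys.mean()+v-40)
E
```

```text
[ 481.4 -377.   192.5] [-3.1 -0.   1.5]
[327.  283.8]
[[120 130 122 158 186 190 104 103 101 118 117 117 120 116 114  93 197 106 132 190 179 150 133  88 120]
 [125 119 104 156 184 187 105  97  98 119 117 118 122 117 117 197 193 105  89 191 179 153 132 122 123]
 [123 124 117 158 186 198 127 128 127 127 127 128 126 125 125 126 125 126 120 188 177 155 143 114 135]
 [127 112 111 156 187 190 117 118 119 120 123  97 106 106 122 122 123 124 114 187 173 141 143 111 137]
 [133 115 121 154 184 185 184 185 188 127 117 103 105 104 120  97 190 189 188 189 175 135 130 145 137]
 [122 118 130 161 182 185 186 185  18  29  30  32  32  31  26  22 200 186 187 191 176 133 133 137 136]
 [118 122 122 154 182 184 186 188  41  43  42  43  41  43  42  42  36 189 189 187 183 138 122 104 137]
 [125 123 119 154 184 184 184 194  44  44  44  45  44  46  45  43  38 189 189 186 175 127 121 103 134]
 [123 111 120 133 160 162 164 172  43  46  46  46  46  47  45  46  41 179 180 180 104 133 108 110 131]
 [119 128 128 127 129 140 116 128  43  43  43  42  41  42  42  42  41 135 136 145 129 142 104 101 132]
 [124 132 148 12
[... 161 characters left out ...]
135 144 145 141  40  98  95]
 [ 38 120 126 130 142 148 132 132 130 133 139 148 142 152 158 132 143 151 138 142 144 147  41 101  96]
 [ 38 118 121 126 141 142 132 128 132 138 136 151 147 161 139 151 147 154 139 152 148 149  39  34  95]
 [ 39  77  77  76  77  72  71  71 164  77  79  75  78  79 100 110 111 112 111 112 113 115  38  40  96]
 [ 38  80  77  74  76  69  69  70 162  75  78  76  77  79  98 108 107 109 111 111 111 123  38  39  98]
 [ 37  80  77  75  77  70  70  70 164  73  80  80  77  80  94 108 110 111 111 110 112 124  38  35  61]
 [ 37 146 141 163  50  70  68  71 165  69  83  81  81  82  90 108 109 111 109 110 111 122  36  36  35]]
267 388 244 333 337.6310395314788 292.29477794045874
```

Call:
play_rows --rows '[{"dp":[-0.02,0.04,0.5],"turn":[0,0,0],"fingers":0.5},{"dp":[0,0,0.5],"turn":[0,0,0],"fingers":0.5},{"dp":[0,0,0.13],"turn":[0,0,0],"fingers":0.5},{"dp":[0,0,0],"turn":[0,0,0],"fingers":0.5},{"dp":[0,0,0],"turn":[0,0,0],"fingers":0.5}]'

```text
clock: 31.15
eef_pos: [485.5, -379.5, 151.7]
tcp_rot: [3.141, 0.001, 1.54]
contact_force: [-0.5, -0.3, 0.8]
opening: 0.5
grasp_force: 0.0
```

Call:
play_rows --rows '[{"dp":[0,0,0],"turn":[0,0,0],"fingers":0.9},{"dp":[0,0,0],"turn":[0,0,0],"fingers":0.9},{"dp":[0,0,0],"turn":[0,0,0],"fingers":0.9},{"dp":[0,0,0],"turn":[0,0,0],"fingers":0.9},{"dp":[0,0,0],"turn":[0,0,0],"fingers":0.9}]' --force 45

```text
clock: 31.57
eef_pos: [484.5, -380.0, 151.9]
tcp_rot: [3.142, 0.002, 1.54]
contact_force: [-5.1, -0.6, 7.3]
opening: 0.236
grasp_force: 45.5
```

Call:
play_rows --rows '[{"dp":[0.23,-0.025,0],"turn":[0,0,0],"fingers":0.9},{"dp":[0.23,-0.025,0],"turn":[0,0,0],"fingers":0.9},{"dp":[0.27,0.0,0.035],"turn":[0,0,0],"fingers":0.9},{"dp":[0.27,0.0,0.035],"turn":[0,0,0],"fingers":0.9},{"dp":[0,0.0,0],"turn":[0,0,0],"fingers":0.9}]'

```text
clock: 31.98
eef_pos: [484.7, -338.9, 149.2]
tcp_rot: [3.14, 0.002, 1.54]
contact_force: [-3.4, -0.9, 8.9]
opening: 0.237
grasp_force: 48.5
```

Call:
play_rows --rows '[{"dp":[0.25,0.05,0.05],"turn":[0,0,0],"fingers":0.9},{"dp":[0.25,0,0.1],"turn":[0,0,0],"fingers":0.9},{"dp":[0.22,0,0.16],"turn":[0,0,0],"fingers":0.9},{"dp":[0.21,0,0.17],"turn":[0,0,0],"fingers":0.9},{"dp":[0,0,0],"turn":[0,0,0],"fingers":0.9}]'

```text
clock: 32.4
eef_pos: [486.7, -300.8, 128.2]
tcp_rot: [-3.14, -0.001, 1.54]
contact_force: [-4.2, 0.8, 4.8]
opening: 0.237
grasp_force: 49.4
```

Call:
play_rows --rows '[{"dp":[0.17,0,0.21],"turn":[0,0,0],"fingers":0.9},{"dp":[0.16,0,0.22],"turn":[0,0,0],"fingers":0.9},{"dp":[0.11,0,0.25],"turn":[0,0,0],"fingers":0.9},{"dp":[0.1,0,0.25],"turn":[0,0,0],"fingers":0.9},{"dp":[0,0,0],"turn":[0,0,0],"fingers":0.9}]'

```text
clock: 32.82
eef_pos: [487.3, -279.7, 90.2]
tcp_rot: [-3.14, -0.001, 1.54]
contact_force: [-2.5, 0.1, 3.3]
opening: 0.239
grasp_force: 47.8
```

```bash
python3 - <<'E'
from h import *
np.set_printoptions(precision=1,suppress=True,linewidth=220)
snap('wrist','w15'); snap('side','s15'); s=r.sense(); print(s['clock'],s['eef_pos'],s['tcp_rot'],s['contact_force'])
I=load('w15')[2].astype(int)
print('proj tcp+4',proj('w15',s['eef_pos']+[0,0,4]))
S=load('s15')[2].astype(int).mean(2)
for n,q in {'lever tip(a=1.06)':(487.8-3.9,-260.5-126.7,123.7)}.items(): print(proj('s15',q))
E
```

```text
32.9167 [ 487.8 -280.5   91.3] [-3.1 -0.   1.5] [-4.3  1.3  2.8]
proj tcp+4 [321.7 323.2]
[426.6 271.3]
```

Call:
play_rows --rows '[{"dp":[0.04,0,0.18],"turn":[0,0,0],"fingers":0.9},{"dp":[0.02,0,0.18],"turn":[0,0,0],"fingers":0.9},{"dp":[0,0,0.15],"turn":[0,0,0],"fingers":0.9},{"dp":[0,0,0],"turn":[0,0,0],"fingers":0.9},{"dp":[0,0,0],"turn":[0,0,0],"fingers":0.9}]'

```text
clock: 33.33
eef_pos: [487.9, -278.4, 71.0]
tcp_rot: [-3.141, 0.0, 1.539]
contact_force: [-4.8, 0.7, 3.8]
opening: 0.236
grasp_force: 47.2
```

Call:
play_rows --rows '[{"dp":[0,0,0.1],"turn":[0,0,0],"fingers":0.9},{"dp":[-0.01,0,0.1],"turn":[0,0,0],"fingers":0.9},{"dp":[0,0,0],"turn":[0,0,0],"fingers":0.9},{"dp":[0,0,0],"turn":[0,0,0],"fingers":0.9}]'

```text
clock: 33.67
eef_pos: [489.1, -278.0, 65.3]
tcp_rot: [3.14, -0.001, 1.538]
contact_force: [-7.8, 11.3, 26.3]
opening: 0.238
grasp_force: 52.2
```

Call:
play_rows --rows '[{"dp":[0,0,-0.1],"turn":[0,0,0],"fingers":0.9},{"dp":[0,0,-0.1],"turn":[0,0,0],"fingers":0.9},{"dp":[0,0,0],"turn":[0,0,0],"fingers":0.9},{"dp":[0,0,0],"turn":[0,0,0],"fingers":0.9}]'

```text
clock: 34.0
eef_pos: [488.2, -278.9, 71.1]
tcp_rot: [3.141, 0.001, 1.539]
contact_force: [-4.8, -1.7, -0.4]
opening: 0.241
grasp_force: 49.1
```

```bash
python3 - <<'E'
from h import *
np.set_printoptions(precision=1,suppress=True,linewidth=260)
snap('wrist','w16'); snap('side','s16');snap('scene','sc16'); s=r.sense(); print(s['clock'],s['eef_pos'],s['contact_force'])
# diff between s13 and s16 around lever tip
for f in('s13','s16'):
  I=load(f)[2].astype(int).mean(2); print(f); print(I[258:290:2,404:438:1].astype(int))
E
```

```text
34.15 [ 488.1 -278.8   70.6] [-4.1 -2.6 -0.4]
s13
[[223 143 140 174 139 115  97  78  75  79  86  85  81  89  92  51  21  19  28  21  33  31  38  45  66  81 114 151 151 139 129 127 130 134]
 [247 242 244 249 242 245 238 213 123  76  81  84 124 167 165 103  62  31  18  17  26  43  56  81  87  88 107 129 138 144 147 143 138 135]
 [174 213 226 196 149 153 186 208 129  75 103 145 152 148 141 133 125  94  64  64  68  76  83  83  85  84  79  81  86  97 108 119 128 140]
 [119 128 146 178 179 160 142 128  95 126 206 243 217 161 137 131 118  90  85  83  84  85  79  80  84  84  84  83  85  85  84  82  84  85]
 [180 186 209 215 210 179 142  95 101 171 231 244 221 157 136 131  97  85  85  83  85  80  80  82  79  81  81  83  83  83  81  79  84  80]
 [198 208 210 187 152 124 126  97 106 130 140 141 133 132 132  99  83  83  83  82  80  89 122 164 160 116  80  74  83  93  86  79  76  73]
 [210 199 164 120 113 124 115 112 134 136 129 123 136 135 110  88  82  81  79  84 121 188 236 246 247 224 118  98 161 197 194 177 166 147]
 [179 142 109 107 120 136 121 127 138 128 126 133 134 110  85  83  80  79 103
[... 2703 characters left out ...]
207]
 [217 238 246 228 189 139 105  98 101 110 109 107 109 111 109 100  90  85  85  79  74  82  79  80  78  82  82  78  83  91 103 113 132 156]
 [191 180 189 218 241 247 227 177 125  95  97  97 104 114 122 130 125 127 124 119 115 100  86  83  79  76  80  80  77  84  83  78  83  86]
 [164 157 175 177 179 196 219 241 237 221 157 110 105 111 116 127 135 144 146 148 150 154 145 128 110  94  90  79  83  81  80  75  83  80]
 [226 210 206 223 213 190 179 182 192 199 160 118 107 118 125 133 142 150 144 146 156 161 154 147 142 136 129 117 102  97  84  84  83  80]
 [233 230 231 229 229 236 223 193 145 121 114 123 167 188 183 167 142 134 137 137 145 149 152 150 150 142 139 146 133 123 121 119 111 107]]
```

```bash
python3 - <<'E'
from h import *
np.set_printoptions(precision=1,suppress=True,linewidth=260)
c,s=np.cos(-.032),np.sin(-.032)
def case(x,y,z): return [487.8+c*x-s*y,-260.5+s*x+c*y,z]
for A,B in(('s13','s16'),('sc13','sc16')):
  D=np.abs(load(A)[2].astype(float)-load(B)[2].astype(float)).mean(2)
  print(A)
  for a in range(0,130,6):
    t=np.radians(a); v=[]
    for rr in(25,35,45,55,65,71):
      q=[proj(B,case(x,-91-rr*np.cos(t),60+rr*np.sin(t))) for x in(-6,0,6)]
      v.append(np.mean([D[int(round(p[1])),int(round(p[0]))] for p in q]))
    print(a,np.array(v))
# crop of difference, thresholded ascii for side
D=np.abs(load('s13')[2].astype(float)-load('s16')[2].astype(float)).mean(2)
for v in range(236,300,2): print(v,''.join('#' if D[v,u]>25 else ('+' if D[v,u]>12 else '.') for u in range(370,445)))
E
```

```text
s13
0 [22.4 34.7 42.4 47.1 40.7 16.2]
6 [23.1 22.8 25.8 32.  22.6  7.4]
12 [22.9 20.9 19.6 28.1 32.2 39.1]
18 [19.8 18.2 24.7 34.1 32.3 75.6]
24 [35.7 14.8 17.2 15.6 30.1 29. ]
30 [47.2 10.1  8.  18.   4.8  4.7]
36 [71.8  6.4  4.7  4.1  5.3  1.9]
42 [24.6 34.1  4.   3.7  3.9  4. ]
48 [41.  18.2 12.6  4.9  3.2  3.1]
54 [65.  41.4 29.7 66.7 13.7  2.9]
60 [ 76.8  48.9  12.4  66.1 142.7 165.2]
66 [55.7 30.9 30.4  4.4  2.7  2.4]
72 [52.7 40.4 33.6 44.2 52.6 37.2]
78 [ 51.   15.7  30.3  51.2 103.8 118.7]
84 [50.3 21.1  4.2  4.3  4.6  3.2]
90 [48.9 25.6  4.8  7.7  4.7  3. ]
96 [47.2 10.3  5.3  2.9  5.8  4.2]
102 [19.  16.8  2.1  6.7 39.4 18.9]
108 [10.4 10.2 20.2 80.8 42.7  9.6]
114 [13.7 13.4 87.1 95.9 24.   5.9]
120 [32.1  3.3 88.  99.2 37.6  7.3]
126 [ 34.6  43.9  66.9 100.1  21.9  14.7]
sc13
0 [20.3 16.1 11.1 11.   3.6  1.2]
6 [22.8 22.9 37.6 29.9 11.4  1.6]
12 [29.3 33.7 52.6 58.8 48.2 39.7]
18 [33.3 58.  62.4 80.7 61.1 98.3]
24 [23.3 52.8 56.8 37.6 22.7 24. ]
30 [20.2 39.8 30.8  4.7  0.7  0.4]
36 [28.   6.8  0.4  0.6  1.   1.6]
42 [35.6  3.2  0.8  0.7  0.9  1.3]
48 [37.   4.2  0.7  0.
[... 2332 characters left out ...]
###########.......+..######+++##+...........................
284 ........+#################.########+#########.+............................
286 ....+###+###################+############+.++##+...........................
288 ###############################################............................
290 ##############+++####+####################+...++++.++......................
292 #################+..######+#############...##++++++++++#####+..............
294 ##################..#####+.+.#######.##+#.+++++++++++++++++########+..##+..
296 ################+###+++##+.+....+####.##.####++++++++++++++++++###########.
298 ###############.########.####+########+.....+..+#+..++++++++++++++..#####+.
```

```bash
python3 - <<'E'
from h import *
np.set_printoptions(precision=0,suppress=True,linewidth=260)
c,s=np.cos(-.032),np.sin(-.032)
def case(x,y,z): return [487.8+c*x-s*y,-260.5+s*x+c*y,z]
for A,B in(('s13','s15'),('s15','s16')):
  D=np.abs(load(A)[2].astype(float)-load(B)[2].astype(float)).mean(2)
  print(A,B)
  for a in range(0,90,6):
    t=np.radians(a); v=[]
    for rr in(25,35,45,55,65,71):
      q=[proj(B,case(x,-91-rr*np.cos(t),60+rr*np.sin(t))) for x in(-6,0,6)]
      v.append(np.mean([D[int(round(p[1])),int(round(p[0]))] for p in q]))
    print(a,np.array(v))
# barrel in wrist view w16/w15: dark pixels between fingers
for f,z in(('w15',91.3),('w16',70.6)):
  I=load(f)[2].astype(int).mean(2); print(f); print(I[170:360:8,270:380:4].astype(int))
E
```

```text
s13 s15
0 [23. 17. 27. 24.  4.  7.]
6 [28. 13.  7.  5.  4.  5.]
12 [25. 20.  7.  5.  5.  6.]
18 [25. 26.  9.  6.  6.  5.]
24 [37. 33. 32. 11.  4.  4.]
30 [28. 40. 54. 30. 28.  3.]
36 [ 42.  43.  42.  62. 103. 117.]
42 [ 41.  29.  40.  35.  64. 102.]
48 [32. 30. 33.  8. 13.  5.]
54 [67. 18. 29. 67. 16.  2.]
60 [ 86.  20.  13.  67. 140. 165.]
66 [61. 71. 30.  4.  3.  2.]
72 [50. 46. 37. 46. 52. 37.]
78 [ 41.  49.  31.  54. 104. 118.]
84 [47. 45.  4.  3.  4.  2.]
s15 s16
0 [46. 25. 17. 28. 36. 12.]
6 [51. 29. 28. 34. 22.  2.]
12 [48. 41. 27. 33. 32. 37.]
18 [43. 44. 33. 40. 38. 81.]
24 [66. 48. 49. 24. 32. 32.]
30 [58. 47. 62. 48. 33.  4.]
36 [ 46.  48.  47.  66. 108. 119.]
42 [ 17.  55.  44.  39.  60. 106.]
48 [29. 32. 30.  7. 12.  3.]
54 [80. 39.  2.  3.  3.  3.]
60 [89. 44.  2.  2.  3.  1.]
66 [85. 46.  2.  2.  1.  3.]
72 [79. 20.  5.  2.  2.  2.]
78 [88. 34.  5.  4.  3.  5.]
84 [92. 29.  3.  2.  1.  3.]
w15
[[142 145 138 138 136 140 139 138 137 136 136 137 136 137 136 135 132 132 134 132 132 137 136 134 136 139 137 133]
 [ 56  53  52  51  49  49  46  44  44  43  42  41  41  41  40  
[... 4647 characters left out ...]
 140 134]
 [ 48  45  99  98  98  41  39 145 135 138 135 134 135 136 135 134 133 136 136  62  46  85  99  99 101  49  51  52]
 [ 57  89  98  97  98  40  40 146 135 137 136 133 135 137 134 134 133 135 136  62  42  39  98  98 100  53  58  60]
 [ 47  99  98  98 105  41  40 149 135 138 135 133 135 136 134 135 132 135 135  44  41  42 100  99  97 105  50  51]
 [ 51  97  97  96  40  41  39 101  96  93  95  94  93  91  91  92  89  88  88  47  40  43 102  97  98  99  47  51]
 [ 55 130 125 125  42  39  36  39  38  36  35  37  38  38  38  38  37  37  37 119  38  46  34 124 125 132  64  49]
 [ 45  43  42 125  40  40  39  38  38  37  38  39  37  38  38  38  38  38  39  80  39  46  53 106  46  45  44  48]]
```

```bash
python3 - <<'E'
from h import *
np.set_printoptions(precision=1,suppress=True,linewidth=260)
for f,t in(('w15',[487.8,-280.5,91.3]),('w16',[488.1,-278.8,70.6])):
  I=load(f)[2].astype(int).mean(2); print(f,[(v,int(I[v,318])) for v in range(315,400,3)], [(v,int(I[v,322])) for v in range(400,478,6)])
  K,P,_=load(f); print('cam',P[:3,3])
  for h in(-6,0,4,8,12):
    print(h,'tcp y0',proj(f,np.add(t,[0,0,h])),'y-8',proj(f,np.add(t,[0,-8,h])))
E
```

```text
w15 [(315, 120), (318, 126), (321, 129), (324, 81), (327, 85), (330, 124), (333, 32), (336, 39), (339, 39), (342, 38), (345, 38), (348, 41), (351, 42), (354, 38), (357, 40), (360, 40), (363, 39), (366, 38), (369, 100), (372, 114), (375, 248), (378, 123), (381, 124), (384, 120), (387, 126), (390, 165), (393, 206), (396, 207), (399, 207)] [(400, 206), (406, 209), (412, 208), (418, 210), (424, 209), (430, 211), (436, 211), (442, 211), (448, 37), (454, 37), (460, 37), (466, 34), (472, 34)]
cam [ 490.6 -195.   233.3]
-6 tcp y0 [321.8 310.7] y-8 [322.4 326.7]
0 tcp y0 [321.8 318. ] y-8 [322.4 334.5]
4 tcp y0 [321.8 323.1] y-8 [322.4 339.9]
8 tcp y0 [321.8 328.6] y-8 [322.4 345.6]
12 tcp y0 [321.8 334.2] y-8 [322.4 351.6]
w16 [(315, 135), (318, 134), (321, 135), (324, 135), (327, 134), (330, 135), (333, 135), (336, 135), (339, 68), (342, 37), (345, 38), (348, 38), (351, 36), (354, 37), (357, 39), (360, 40), (363, 39), (366, 40), (369, 37), (372, 38), (375, 33), (378, 120), (381, 117), (384, 116), (387, 187), (390, 179), (393, 147), (396, 225), (399, 229)] [(400, 239), (406, 124), (412, 124), (418, 87), (424, 229), (430, 228), (436, 226), (442, 227), (448, 36), (454, 36), (460, 35), (466, 33), (472, 33)]
cam [ 491.2 -194.   214.1]
-6 tcp y0 [320.4 307. ] y-8 [321.  322.9]
0 tcp y0 [320.4 314.1] y-8 [321.  330.5]
4 tcp y0 [320.4 319.2] y-8 [321.  335.8]
8 tcp y0 [320.3 324.5] y-8 [321.  341.4]
12 tcp y0 [320.3 330. ] y-8 [321.  347.3]
```

Call:
play_rows --rows '[{"dp":[0,0,0],"turn":[0,0,0],"fingers":0.55},{"dp":[0,0,0],"turn":[0,0,0],"fingers":0.55},{"dp":[0,0,0],"turn":[0,0,0],"fingers":0.55},{"dp":[0,0,-0.23],"turn":[0,0,0],"fingers":0.55},{"dp":[0,0,0],"turn":[0,0,0],"fingers":0.55}]'

```text
clock: 34.57
eef_pos: [489.1, -278.8, 81.2]
tcp_rot: [3.14, 0.001, 1.539]
contact_force: [-0.8, -0.4, 0.3]
opening: 0.452
grasp_force: 0.0
```

Call:
play_rows --rows '[{"dp":[-0.12,0,0],"turn":[0,0,0],"fingers":0.55},{"dp":[-0.12,0,0],"turn":[0,0,0],"fingers":0.55},{"dp":[0,0,0],"turn":[0,0,0],"fingers":0.55},{"dp":[0,0,0],"turn":[0,0,0],"fingers":0.55},{"dp":[0,0,0],"turn":[0,0,0],"fingers":0.55}]'

```text
clock: 34.98
eef_pos: [487.6, -288.1, 79.5]
tcp_rot: [-3.141, -0.0, 1.539]
contact_force: [-0.4, 0.4, -0.4]
opening: 0.45
grasp_force: 0.0
```

```bash
cat >> h.py <<'E'
cc,ss=np.cos(-.032),np.sin(-.032)
def case(x,y,z): return np.array([487.8+cc*x-ss*y,-260.5+ss*x+cc*y,z])
def leverdiff(A,B,lo=0,hi=130):
  D=np.abs(load(A)[2].astype(float)-load(B)[2].astype(float)).mean(2); out=[]
  for a in range(lo,hi,4):
    t=np.radians(a); v=[D[tuple(np.round(proj(B,case(x,-91-rr*np.cos(t),60+rr*np.sin(t)))).astype(int)[::-1])] for rr in(55,63,70) for x in(-6,0,6)]
    out.append((a,int(np.mean(v))))
  return out
E
python3 - <<'E'
from h import *
np.set_printoptions(precision=1,suppress=True,linewidth=260)
f='w17';snap('wrist',f);snap('side','s17'); s=r.sense(); t=s['eef_pos']; print(s['clock'],t,s['contact_force'])
I=load(f)[2].astype(int).mean(2)
for u in(316,322,328):print([(v,int(I[v,u])) for v in range(290,400,3)])
for q in((0,0),(0,8),(0,12),(-4,8)): print(q,proj(f,t+[0,q[0],q[1]]))
print(leverdiff('s16','s17'))
v=330
print('row',[(u,int(I[340,u])) for u in range(270,376,3)])
E
```

```text
35.0833 [ 487.6 -287.9   79.5] [-0.2 -0.4 -0.4]
[(290, 135), (293, 134), (296, 134), (299, 134), (302, 134), (305, 135), (308, 25), (311, 41), (314, 43), (317, 43), (320, 43), (323, 44), (326, 44), (329, 47), (332, 46), (335, 43), (338, 44), (341, 39), (344, 123), (347, 121), (350, 121), (353, 120), (356, 139), (359, 179), (362, 184), (365, 182), (368, 213), (371, 226), (374, 228), (377, 111), (380, 128), (383, 127), (386, 125), (389, 108), (392, 92), (395, 221), (398, 234)]
[(290, 138), (293, 137), (296, 137), (299, 138), (302, 137), (305, 138), (308, 24), (311, 42), (314, 41), (317, 42), (320, 43), (323, 45), (326, 47), (329, 47), (332, 44), (335, 45), (338, 44), (341, 40), (344, 124), (347, 120), (350, 119), (353, 121), (356, 137), (359, 178), (362, 182), (365, 180), (368, 212), (371, 226), (374, 231), (377, 124), (380, 128), (383, 127), (386, 126), (389, 107), (392, 93), (395, 216), (398, 232)]
[(290, 135), (293, 134), (296, 134), (299, 135), (302, 135), (305, 135), (308, 25), (311, 42), (314, 44), (317, 44), (320, 44), (323, 45), (326, 46), (329, 48), (332, 45), (335, 46), (338,
[... 344 characters left out ...]
, (8, 1), (12, 1), (16, 1), (20, 1), (24, 1), (28, 2), (32, 3), (36, 1), (40, 2), (44, 2), (48, 2), (52, 3), (56, 2), (60, 2), (64, 1), (68, 2), (72, 2), (76, 2), (80, 3), (84, 2), (88, 2), (92, 1), (96, 1), (100, 1), (104, 0), (108, 1), (112, 0), (116, 1), (120, 13), (124, 27), (128, 66)]
row [(270, 43), (273, 42), (276, 108), (279, 137), (282, 93), (285, 83), (288, 98), (291, 37), (294, 41), (297, 43), (300, 41), (303, 44), (306, 42), (309, 43), (312, 43), (315, 43), (318, 43), (321, 43), (324, 42), (327, 45), (330, 44), (333, 45), (336, 45), (339, 46), (342, 45), (345, 85), (348, 125), (351, 122), (354, 138), (357, 141), (360, 135), (363, 244), (366, 247), (369, 35), (372, 45), (375, 46)]
```

Call:
play_rows --rows '[{"dp":[0,0,0],"turn":[0,0,0],"fingers":1},{"dp":[0,0,0],"turn":[0,0,0],"fingers":1},{"dp":[0,0,0],"turn":[0,0,0],"fingers":1},{"dp":[0,0,0],"turn":[0,0,0],"fingers":1},{"dp":[0,0,0],"turn":[0,0,0],"fingers":1}]' --force 110

```text
clock: 35.5
eef_pos: [487.1, -287.6, 79.5]
tcp_rot: [-3.14, -0.001, 1.539]
contact_force: [-2.9, 3.2, 1.6]
opening: 0.213
grasp_force: 107.8
```

Call:
play_rows --rows '[{"dp":[-0.02,0,-0.2],"turn":[0,0,0],"fingers":1},{"dp":[-0.03,0,-0.2],"turn":[0,0,0],"fingers":1},{"dp":[-0.02,0,-0.2],"turn":[0,0,0],"fingers":1},{"dp":[-0.03,0,-0.15],"turn":[0,0,0],"fingers":1},{"dp":[-0.03,0,-0.15],"turn":[0,0,0],"fingers":1}]'

```text
clock: 35.92
eef_pos: [486.8, -292.7, 116.1]
tcp_rot: [-3.14, -0.001, 1.539]
contact_force: [-5.0, -0.4, -10.9]
opening: 0.21
grasp_force: 108.1
```

Call:
play_rows --rows '[{"dp":[-0.02,0,-0.16],"turn":[0,0,0],"fingers":1},{"dp":[0,0,0],"turn":[0,0,0],"fingers":1},{"dp":[0,0,0],"turn":[0,0,0],"fingers":1},{"dp":[0,0,0],"turn":[0,0,0],"fingers":1}]'

```text
clock: 36.25
eef_pos: [485.7, -293.8, 122.1]
tcp_rot: [-3.138, -0.001, 1.538]
contact_force: [-9.0, -0.3, -6.9]
opening: 0.208
grasp_force: 108.1
```

```bash
cat >> h.py <<'E'
def barrel(f):
  # centre row of dark silhouette near col of tcp, with (d,h) lines
  snap('wrist',f); s=r.sense(); t=s['eef_pos']; I=load(f)[2].astype(int).mean(2)
  u=int(round(proj(f,t+[0,0,8])[0])); c=[v for v in range(280,400) if I[v,u-3:u+4].mean()<60]
  print(s['clock'],t,s['contact_force'],'sil',c[0],c[-1],len(c),'pred0,8',proj(f,t+[0,0,8])[1],'0,4',proj(f,t+[0,0,4])[1],'-4,8',proj(f,t+[0,-4,8])[1])
E
python3 - <<'E'
from h import *
np.set_printoptions(precision=1,suppress=True)
barrel('w18'); snap('side','s18'); print(leverdiff('s16','s18')); print(leverdiff('s13','s18'))
E
```

```text
36.3 [ 485.7 -293.7  122. ] [-8.   0.8 -6.3] sil 296 329 34 pred0,8 325.2740242194014 0,4 319.9745944092698 -4,8 333.86560452897623
[(0, 30), (4, 17), (8, 22), (12, 34), (16, 54), (20, 37), (24, 26), (28, 19), (32, 3), (36, 2), (40, 2), (44, 3), (48, 3), (52, 2), (56, 17), (60, 108), (64, 91), (68, 5), (72, 2), (76, 2), (80, 2), (84, 2), (88, 1), (92, 2), (96, 1), (100, 8), (104, 11), (108, 18), (112, 23), (116, 22), (120, 25), (124, 34), (128, 43)]
[(0, 5), (4, 4), (8, 5), (12, 5), (16, 6), (20, 4), (24, 3), (28, 3), (32, 4), (36, 5), (40, 3), (44, 3), (48, 3), (52, 17), (56, 57), (60, 27), (64, 75), (68, 12), (72, 43), (76, 90), (80, 49), (84, 2), (88, 5), (92, 5), (96, 4), (100, 16), (104, 20), (108, 28), (112, 23), (116, 30), (120, 41), (124, 53), (128, 77)]
```

Call:
play_rows --rows '[{"dp":[0,0,0],"turn":[0,0,0],"fingers":0.55},{"dp":[0,0,0],"turn":[0,0,0],"fingers":0.55},{"dp":[0.05,0,0.1],"turn":[0,0,0],"fingers":0.55},{"dp":[0,0,0.09],"turn":[0,0,0],"fingers":0.55},{"dp":[0,0,0],"turn":[0,0,0],"fingers":0.55}]'

```text
clock: 36.77
eef_pos: [487.9, -291.9, 114.3]
tcp_rot: [3.141, 0.0, 1.54]
contact_force: [-0.1, -0.4, 0.1]
opening: 0.452
grasp_force: 0.0
```

Call:
play_rows --rows '[{"dp":[0,0,0],"turn":[0,0,0],"fingers":1},{"dp":[0,0,0],"turn":[0,0,0],"fingers":1},{"dp":[0,0,0],"turn":[0,0,0],"fingers":1},{"dp":[0,0,0],"turn":[0,0,0],"fingers":1},{"dp":[0,0,0],"turn":[0,0,0],"fingers":1}]' --force 120

```text
clock: 37.18
eef_pos: [487.1, -291.6, 114.4]
tcp_rot: [-3.141, -0.001, 1.539]
contact_force: [-3.5, 4.0, 3.9]
opening: 0.212
grasp_force: 117.6
```

Call:
play_rows --rows '[{"dp":[0.07,0,-0.02],"turn":[0,0,0],"fingers":1},{"dp":[0.07,0,-0.02],"turn":[0,0,0],"fingers":1},{"dp":[0.06,0,0.12],"turn":[0,0,0],"fingers":1},{"dp":[0.06,0,0.12],"turn":[0,0,0],"fingers":1},{"dp":[0,0,0],"turn":[0,0,0],"fingers":1}]'

```text
clock: 37.6
eef_pos: [487.9, -282.3, 106.6]
tcp_rot: [3.141, 0.002, 1.54]
contact_force: [-6.2, -1.3, 9.0]
opening: 0.212
grasp_force: 119.0
```

```bash
python3 - <<'E'
from h import *
np.set_printoptions(precision=1,suppress=True)
barrel('w19'); snap('side','s19'); print(leverdiff('s16','s19',20))
E
```

```text
37.65 [ 488.  -282.5  107. ] [-7.3 -1.6  8.5] sil 305 340 36 pred0,8 326.3437735104989 0,4 320.9810528846143 -4,8 334.9270007000006
[(20, 37), (24, 27), (28, 18), (32, 4), (36, 3), (40, 2), (44, 3), (48, 2), (52, 2), (56, 2), (60, 2), (64, 2), (68, 3), (72, 34), (76, 122), (80, 61), (84, 1), (88, 1), (92, 2), (96, 1), (100, 1), (104, 1), (108, 1), (112, 8), (116, 16), (120, 33), (124, 27), (128, 25)]
```

Call:
play_rows --rows '[{"dp":[0.09,-0.03,0.2],"turn":[0,0,0],"fingers":1},{"dp":[0.09,0,0.2],"turn":[0,0,0],"fingers":1},{"dp":[0.04,0,0.18],"turn":[0,0,0],"fingers":1},{"dp":[0.04,0,0.18],"turn":[0,0,0],"fingers":1},{"dp":[0,0,0],"turn":[0,0,0],"fingers":1}]'

```text
clock: 38.12
eef_pos: [484.7, -269.8, 74.4]
tcp_rot: [-3.137, -0.003, 1.537]
contact_force: [-8.4, 1.8, 3.3]
opening: 0.197
grasp_force: 117.0
```

```bash
python3 - <<'E'
from h import *
np.set_printoptions(precision=1,suppress=True)
barrel('w20'); snap('side','s20'); print(leverdiff('s16','s20',20))
E
```

```text
38.1667 [ 484.8 -269.9   74.8] [-8.3  3.1  3.1] sil 331 366 36 pred0,8 326.32080197567166 0,4 320.99296829208447 -4,8 334.93637513914433
[(20, 37), (24, 27), (28, 19), (32, 4), (36, 3), (40, 41), (44, 71), (48, 99), (52, 38), (56, 8), (60, 3), (64, 2), (68, 2), (72, 1), (76, 2), (80, 3), (84, 1), (88, 1), (92, 2), (96, 2), (100, 2), (104, 1), (108, 1), (112, 0), (116, 1), (120, 0), (124, 1), (128, 6)]
```

Call:
play_rows --rows '[{"dp":[0,0,0],"turn":[0,0,0],"fingers":0.55},{"dp":[0,0,0],"turn":[0,0,0],"fingers":0.55},{"dp":[-0.14,0.03,0.02],"turn":[0,0,0],"fingers":0.55},{"dp":[-0.14,0.02,0.01],"turn":[0,0,0],"fingers":0.55},{"dp":[0,0,0],"turn":[0,0,0],"fingers":0.55}]'

```text
clock: 38.63
eef_pos: [489.6, -283.9, 75.1]
tcp_rot: [3.14, 0.001, 1.539]
contact_force: [0.7, 0.8, 0.0]
opening: 0.451
grasp_force: 0.0
```

Call:
play_rows --rows '[{"dp":[0,0,0],"turn":[0,0,0],"fingers":1},{"dp":[0,0,0],"turn":[0,0,0],"fingers":1},{"dp":[0,0,0],"turn":[0,0,0],"fingers":1},{"dp":[0,0,0],"turn":[0,0,0],"fingers":1},{"dp":[0,0,0],"turn":[0,0,0],"fingers":1}]' --force 120

```text
clock: 39.05
eef_pos: [488.0, -282.3, 74.7]
tcp_rot: [-3.14, -0.0, 1.54]
contact_force: [-5.3, -1.8, 0.6]
opening: 0.21
grasp_force: 117.6
```

Call:
play_rows --rows '[{"dp":[0.06,0,-0.05],"turn":[0,0,0],"fingers":1},{"dp":[0.06,0,-0.04],"turn":[0,0,0],"fingers":1},{"dp":[0.05,0,0],"turn":[0,0,0],"fingers":1},{"dp":[0,0,0],"turn":[0,0,0],"fingers":1},{"dp":[0,0,0],"turn":[0,0,0],"fingers":1}]'

```text
clock: 39.47
eef_pos: [488.5, -276.5, 78.5]
tcp_rot: [-3.141, 0.001, 1.54]
contact_force: [-6.1, -6.3, 1.0]
opening: 0.213
grasp_force: 117.9
```

```bash
python3 - <<'E'
from h import *
np.set_printoptions(precision=1,suppress=True)
barrel('w21'); snap('side','s21'); print(leverdiff('s16','s21',28,110))
E
```

```text
39.5167 [ 488.5 -276.5   78.5] [-5.9 -5.9  0.3] sil 313 347 35 pred0,8 325.51177494089467 0,4 320.18354501733677 -4,8 334.0881951712555
[(28, 18), (32, 4), (36, 1), (40, 2), (44, 6), (48, 31), (52, 91), (56, 112), (60, 18), (64, 3), (68, 2), (72, 1), (76, 1), (80, 2), (84, 1), (88, 1), (92, 1), (96, 1), (100, 1), (104, 1), (108, 0)]
```

Call:
play_rows --rows '[{"dp":[0.08,0,-0.03],"turn":[0,0,0],"fingers":1},{"dp":[0.04,0,0.09],"turn":[0,0,0],"fingers":1},{"dp":[0.04,0,0.09],"turn":[0,0,0],"fingers":1},{"dp":[0.04,0,0.09],"turn":[0,0,0],"fingers":1},{"dp":[0,0,0],"turn":[0,0,0],"fingers":1}]'

```text
clock: 39.98
eef_pos: [487.7, -268.0, 68.7]
tcp_rot: [-3.139, 0.001, 1.539]
contact_force: [-10.5, -6.2, 5.6]
opening: 0.217
grasp_force: 118.8
```

```bash
python3 - <<'E'
from h import *
np.set_printoptions(precision=1,suppress=True)
barrel('w22'); snap('side','s22'); print(leverdiff('s16','s22',28,110))
E
```

```text
40.0333 [ 487.8 -268.1   68.8] [-10.6  -5.2   6. ] sil 316 351 36 pred0,8 325.76651694575196 0,4 320.4344767210983 -4,8 334.35344462821473
[(28, 19), (32, 4), (36, 1), (40, 2), (44, 1), (48, 2), (52, 1), (56, 1), (60, 2), (64, 2), (68, 3), (72, 44), (76, 121), (80, 46), (84, 1), (88, 1), (92, 1), (96, 1), (100, 1), (104, 1), (108, 0)]
```

Call:
play_rows --rows '[{"dp":[0,0,0.08],"turn":[0,0,0],"fingers":1},{"dp":[0,0,0.08],"turn":[0,0,0],"fingers":1},{"dp":[-0.02,0,0.06],"turn":[0,0,0],"fingers":1},{"dp":[0,0,0],"turn":[0,0,0],"fingers":1},{"dp":[0,0,0],"turn":[0,0,0],"fingers":1}]'

```text
clock: 40.5
eef_pos: [486.2, -267.2, 59.3]
tcp_rot: [-3.136, -0.003, 1.537]
contact_force: [-12.9, 0.3, 5.7]
opening: 0.214
grasp_force: 117.4
```

```bash
python3 - <<'E'
from h import *
np.set_printoptions(precision=1,suppress=True)
barrel('w23'); snap('side','s23'); print(leverdiff('s16','s23',28,110))
E
```

```text
40.55 [ 486.2 -267.2   59.4] [-13.5   0.9   4.7] sil 280 358 37 pred0,8 325.4150972953211 0,4 320.12376503272526 -4,8 334.0191939818914
[(28, 19), (32, 3), (36, 1), (40, 2), (44, 2), (48, 3), (52, 2), (56, 1), (60, 2), (64, 2), (68, 22), (72, 120), (76, 64), (80, 2), (84, 2), (88, 2), (92, 1), (96, 1), (100, 1), (104, 1), (108, 0)]
```

Call:
play_rows --rows '[{"dp":[0,0,0],"turn":[0,0,0],"fingers":0.55},{"dp":[0,0,0],"turn":[0,0,0],"fingers":0.55},{"dp":[-0.09,0,-0.04],"turn":[0,0,0],"fingers":0.55},{"dp":[-0.09,0,-0.04],"turn":[0,0,0],"fingers":0.55},{"dp":[0,0,0],"turn":[0,0,0],"fingers":0.55}]'

```text
clock: 41.02
eef_pos: [489.8, -276.7, 63.9]
tcp_rot: [3.14, 0.001, 1.539]
contact_force: [0.4, 0.6, -0.5]
opening: 0.451
grasp_force: 0.0
```

Call:
play_rows --rows '[{"dp":[0,0,0],"turn":[0,0,0],"fingers":1},{"dp":[0,0,0],"turn":[0,0,0],"fingers":1},{"dp":[0,0,0],"turn":[0,0,0],"fingers":1},{"dp":[0,0,0],"turn":[0,0,0],"fingers":1},{"dp":[0,0,0],"turn":[0,0,0],"fingers":1}]' --force 120

```text
clock: 41.43
eef_pos: [488.3, -275.6, 63.1]
tcp_rot: [-3.14, -0.0, 1.54]
contact_force: [-4.9, -1.8, 1.4]
opening: 0.208
grasp_force: 117.7
```

Call:
play_rows --rows '[{"dp":[-0.05,0,0.03],"turn":[0,0,0],"fingers":1},{"dp":[-0.05,0,0.03],"turn":[0,0,0],"fingers":1},{"dp":[-0.05,0,0.02],"turn":[0,0,0],"fingers":1},{"dp":[-0.04,0,0.02],"turn":[0,0,0],"fingers":1},{"dp":[0,0,0],"turn":[0,0,0],"fingers":1}]'

```text
clock: 41.85
eef_pos: [487.8, -281.2, 58.4]
tcp_rot: [-3.139, -0.004, 1.539]
contact_force: [-2.7, 8.9, 0.6]
opening: 0.207
grasp_force: 117.7
```

```bash
python3 - <<'E'
from h import *
np.set_printoptions(precision=1,suppress=True)
barrel('w24'); snap('side','s24'); print(leverdiff('s16','s24',28,110))
E
```

```text
41.9 [ 487.7 -281.2   58.5] [-2.3  8.6 -0.4] sil 306 340 35 pred0,8 325.3855532690456 0,4 320.10270869790713 -4,8 333.99284992430336
[(28, 20), (32, 7), (36, 40), (40, 100), (44, 89), (48, 35), (52, 6), (56, 1), (60, 2), (64, 2), (68, 2), (72, 1), (76, 2), (80, 2), (84, 2), (88, 2), (92, 4), (96, 2), (100, 1), (104, 1), (108, 2)]
```

Call:
play_rows --rows '[{"dp":[0,0,0],"turn":[0,0,0],"fingers":0.55},{"dp":[0,0,0],"turn":[0,0,0],"fingers":0.55},{"dp":[0,0,0],"turn":[0,0,0],"fingers":0.55},{"dp":[0,0,-0.3],"turn":[0,0,0],"fingers":0.55},{"dp":[0,0,-0.7],"turn":[0,0,0],"fingers":0.55}]'

```text
clock: 42.37
eef_pos: [487.1, -282.3, 97.6]
tcp_rot: [-3.137, -0.002, 1.539]
contact_force: [0.3, 0.4, 0.5]
opening: 0.45
grasp_force: 0.0
```

```bash
python3 - <<'E'
from h import *
np.set_printoptions(precision=1,suppress=True)
snap('side','s25'); print(leverdiff('s16','s25',28,80)); print(leverdiff('s24','s25',28,60))
E
```

```text
[(28, 20), (32, 6), (36, 40), (40, 102), (44, 88), (48, 34), (52, 7), (56, 2), (60, 1), (64, 2), (68, 2), (72, 1), (76, 2)]
[(28, 2), (32, 2), (36, 2), (40, 4), (44, 3), (48, 5), (52, 3), (56, 1)]
```

Call:
play_rows --rows '[{"dp":[0,0,-0.9],"turn":[0,0,0],"fingers":1},{"dp":[-0.9,0,-0.6],"turn":[0,0,0],"fingers":1},{"dp":[-0.9,0,0],"turn":[0,0,0],"fingers":1},{"dp":[-0.9,0,0],"turn":[0,0,0],"fingers":1},{"dp":[-0.06,0,0],"turn":[0,0,0],"fingers":1}]'

```text
clock: 42.83
eef_pos: [486.2, -398.3, 160.9]
tcp_rot: [3.137, 0.005, 1.537]
contact_force: [-0.5, 0.1, 0.3]
opening: -0.001
grasp_force: 0.0
```

Call:
play_rows --rows '[{"dp":[0,0,0],"turn":[0,0,0],"fingers":1},{"dp":[0,0,0],"turn":[0,0,0],"fingers":1},{"dp":[0,0,0],"turn":[0,0,0],"fingers":1},{"dp":[0,0,0],"turn":[0,0,0],"fingers":1}]'

```text
clock: 43.17
eef_pos: [485.3, -391.0, 158.5]
tcp_rot: [-3.141, -0.0, 1.54]
contact_force: [0.0, -0.0, 0.4]
opening: 0.003
grasp_force: 0.0
```

```bash
python3 - <<'E'
from h import *
np.set_printoptions(precision=1,suppress=True)
snap('wrist','w26'); snap('side','s26'); s=r.sense(); print(s['clock'],s['eef_pos'],s['contact_force'],s['opening'])
I=load('s26')[2].astype(int)
# hook barrel on lid: dark blob near expected, side view
p=case(0,-20.7,64.5); print('barrel exp',proj('s26',p)); u,v=[int(round(t)) for t in proj('s26',p)]
print(I[v-12:v+14:2,u-20:u+22:2].mean(2).astype(int))
E
```

```text
43.2667 [ 485.5 -391.3  158.5] [ 0.6  0.3 -0.2] -0.00245777507553663
barrel exp [366.7 268.9]
[[ 41  37  19  25  23  60 219 245 246 244 244 245 244 245 246 246 245 247
  249 246 224]
 [ 39  24  24  27  52 191 249 247 245 246 246 245 245 245 246 245 246 246
  246 247 248]
 [ 30  23  29  41 168 250 247 247 248 247 246 247 246 246 247 246 247 247
  249 248 248]
 [ 23  33  43 143 248 246 246 246 247 249 251 243 248 249 249 248 231 225
  215 158 159]
 [ 24  44 148 250 247 246 246 247 248 248 153  78 162 228 214 161 141 137
  136 140 142]
 [ 43 169 251 250 250 247 247 248 235 153  18  16  23  92 145 148 138 142
  144 144 142]
 [162 251 233 228 229 177 161 161  84  14  25  20  20 100 145 149 136 132
  142 141 144]
 [194 158 143 141 138 140 143 112  21  20  26  34  96 127 140 132 119 131
  138 136 136]
 [145 139 138 140 144 143 145 116  26  20  21  78 134 130 129 126 127 130
  134 142 141]
 [145 142 147 137 140 144 147 141  84  37  79 136 131 133 129 129 131 132
  135 133 139]
 [142 143 142 144 143 139 148 153 159 154 179 178 150 140 133 132 130 132
  133 133 146]
 [146 145 164 162 161 222 247 247 249 249 250 248 220 207 122 131 133 129
  132 137 143]
 [236 240 250 248 247 249 248 248 248 247 247 243 191 206 130 133 129 127
  140 142 145]]
```

Call:
play_rows --rows '[{"dp":[0,-0.03,0.5],"turn":[0,0,0],"fingers":1},{"dp":[0,0,0.5],"turn":[0,0,0],"fingers":1},{"dp":[0,0,0.15],"turn":[0,0,0],"fingers":1},{"dp":[0,0,0.15],"turn":[0,0,0],"fingers":1},{"dp":[0,0,0.15],"turn":[0,0,0],"fingers":1}]'

```text
clock: 43.68
eef_pos: [484.5, -392.1, 100.6]
tcp_rot: [3.141, 0.0, 1.54]
contact_force: [0.4, 1.1, 1.4]
opening: -0.003
grasp_force: 0.8
```

Call:
play_rows --rows '[{"dp":[0,0,0.15],"turn":[0,0,0],"fingers":1},{"dp":[0,0,0.15],"turn":[0,0,0],"fingers":1},{"dp":[0,0,0.15],"turn":[0,0,0],"fingers":1},{"dp":[0,0,0],"turn":[0,0,0],"fingers":1}]'

```text
clock: 44.02
eef_pos: [484.1, -392.2, 81.7]
tcp_rot: [-3.142, -0.0, 1.539]
contact_force: [0.8, -0.0, 0.8]
opening: 0.005
grasp_force: 0.1
```

```bash
python3 - <<'E'
from h import *
np.set_printoptions(precision=1,suppress=True)
snap('wrist','w27'); snap('side','s27'); s=r.sense(); print(s['clock'],s['eef_pos'],s['contact_force'],s['opening'])
print(leverdiff('s26','s27',-8,60))
I=load('s27')[2].astype(int).mean(2)
p=case(0,-20.7,64.5); u,v=[int(round(t)) for t in proj('s27',p)]
m=I[v-30:v+20,u-22:u+30]<35; m[:,:16][:28]=0; ys,xs=np.nonzero(m); print('barrel blob',xs.mean()+u-22,ys.mean()+v-30,len(xs))
E
```

```text
44.1167 [ 483.8 -392.    82.1] [ 0.1 -0.1 -0.1] -0.00012781274883982995
[(-8, 10), (-4, 14), (0, 18), (4, 25), (8, 40), (12, 38), (16, 43), (20, 33), (24, 19), (28, 13), (32, 28), (36, 39), (40, 56), (44, 63), (48, 70), (52, 55), (56, 41)]
barrel blob 365.9019607843137 269.45098039215685 51
```

Call:
play_rows --rows '[{"dp":[0,0,0.12],"turn":[0,0,0],"fingers":1},{"dp":[0,0,0.12],"turn":[0,0,0],"fingers":1},{"dp":[0,0,0.1],"turn":[0,0,0],"fingers":1},{"dp":[0,0,0],"turn":[0,0,0],"fingers":1}]'

```text
clock: 44.45
eef_pos: [483.9, -392.1, 68.0]
tcp_rot: [-3.141, -0.0, 1.539]
contact_force: [0.7, 0.5, 1.1]
opening: 0.003
grasp_force: 0.1
```

```bash
python3 - <<'E'
from h import *
np.set_printoptions(precision=1,suppress=True)
snap('side','s28'); s=r.sense(); print(s['clock'],s['eef_pos'],s['contact_force'],s['opening'])
p=case(0,-20.7,64.5)
for f in('s25','s26','s27','s28'):
  I=load(f)[2].astype(int).mean(2); u,v=[int(round(t)) for t in proj(f,p)]
  m=(I[v-40:v+20,u-12:u+40]<40).astype(np.uint8); n,l,st,ce=cv2.connectedComponentsWithStats(m); print(f,[(st[i][4],ce[i]+[u-12,v-40]) for i in range(1,n) if st[i][4]>20])
E
```

```text
44.5 [ 483.7 -391.8   68.1] [0.2 0.2 0. ] 0.002510947818874877
s25 [(np.int32(509), array([368.8, 242.5])), (np.int32(51), array([367. , 270.1]))]
s26 [(np.int32(53), array([366.9, 270. ]))]
s27 [(np.int32(52), array([367.3, 269.7]))]
s28 [(np.int32(48), array([367.8, 269.2]))]
```

Call:
play_rows --rows '[{"dp":[0,0,0.08],"turn":[0,0,0],"fingers":1},{"dp":[0,0,0.08],"turn":[0,0,0],"fingers":1},{"dp":[0,0,0.05],"turn":[0,0,0],"fingers":1},{"dp":[0,0,0],"turn":[0,0,0],"fingers":1},{"dp":[0,0,0],"turn":[0,0,0],"fingers":1}]'

```text
clock: 44.92
eef_pos: [483.9, -391.9, 60.0]
tcp_rot: [-3.141, -0.001, 1.539]
contact_force: [0.1, -0.7, -0.2]
opening: -0.001
grasp_force: 0.0
```

```bash
python3 - <<'E'
from h import *
np.set_printoptions(precision=1,suppress=True)
snap('side','s29'); s=r.sense(); print(s['clock'],s['eef_pos'],s['contact_force'],s['opening'])
p=case(0,-20.7,64.5)
for f in('s29',):
  I=load(f)[2].astype(int).mean(2); u,v=[int(round(t)) for t in proj(f,p)]
  m=(I[v-40:v+20,u-12:u+40]<40).astype(np.uint8); n,l,st,ce=cv2.connectedComponentsWithStats(m); print(f,[(st[i][4],ce[i]+[u-12,v-40]) for i in range(1,n) if st[i][4]>20])
print('pred final barrel',proj('s29',case(0,-20,63)),'start model',proj('s29',case(0,-20.7,64.5)))
E
```

```text
44.9667 [ 483.9 -391.9   60.1] [-0.3  0.6 -0.3] -0.0004760507148271578
s29 [(np.int32(50), array([367.9, 269. ]))]
pred final barrel [366.3 269.3] start model [366.7 268.9]
```

Call:
play_rows --rows '[{"dp":[0,0,-0.8],"turn":[0,0,0],"fingers":1},{"dp":[0,0,-0.9],"turn":[0,0,0],"fingers":1},{"dp":[0,0,-0.8],"turn":[0,0,0],"fingers":1},{"dp":[0,0,0],"turn":[0,0,0],"fingers":1},{"dp":[0,0,0],"turn":[0,0,0],"fingers":1}]'

```text
clock: 45.38
eef_pos: [485.2, -392.9, 162.6]
tcp_rot: [3.138, 0.002, 1.539]
contact_force: [0.0, 0.1, -1.0]
opening: 0.007
grasp_force: 0.0
```

```bash
python3 - <<'E'
from h import *
np.set_printoptions(precision=1,suppress=True)
snap('side','s30'); snap('scene','sc30'); snap('wrist','w30'); s=r.sense(); print(s['clock'],s['eef_pos'],s['contact_force'])
print(leverdiff('s13','s30',-16,60)); print(leverdiff('s26','s30',-16,60)); print(leverdiff('sc13','sc30',-16,60))
I=load('s30')[2].astype(int).mean(2)
def blob(z,y):
  p=case(0,y,z); return
p=case(0,-20.7,64.5); u,v=[int(round(t)) for t in proj('s30',p)]
m=(I[v-40:v+20,u-12:u+40]<40).astype(np.uint8); n,l,st,ce=cv2.connectedComponentsWithStats(m); print([(st[i][4],ce[i]+[u-12,v-40]) for i in range(1,n) if st[i][4]>20])
E
```

```text
45.5333 [ 483.3 -391.5  159.1] [-0.7  0.1 -0.2]
[(-16, 82), (-12, 76), (-8, 74), (-4, 75), (0, 58), (4, 51), (8, 36), (12, 19), (16, 17), (20, 15), (24, 13), (28, 10), (32, 3), (36, 2), (40, 2), (44, 2), (48, 2), (52, 14), (56, 70)]
[(-16, 22), (-12, 28), (-8, 30), (-4, 37), (0, 28), (4, 23), (8, 25), (12, 9), (16, 2), (20, 2), (24, 2), (28, 3), (32, 4), (36, 17), (40, 36), (44, 28), (48, 13), (52, 4), (56, 2)]
[(-16, 58), (-12, 51), (-8, 48), (-4, 49), (0, 41), (4, 24), (8, 7), (12, 1), (16, 0), (20, 1), (24, 0), (28, 0), (32, 0), (36, 0), (40, 0), (44, 0), (48, 0), (52, 1), (56, 21)]
[(np.int32(50), array([367.8, 269. ]))]
```

Call:
play_rows --rows '[{"dp":[-0.3,0,0.7],"turn":[0,0,0],"fingers":1},{"dp":[0,0,0.8],"turn":[0,0,0],"fingers":1},{"dp":[0,0,0.7],"turn":[0,0,0],"fingers":1},{"dp":[0,0,0.2],"turn":[0,0,0],"fingers":1},{"dp":[0,0,0],"turn":[0,0,0],"fingers":1}]'

```text
clock: 45.95
eef_pos: [481.5, -402.4, 60.8]
tcp_rot: [-3.136, -0.004, 1.539]
contact_force: [0.1, -0.6, -0.4]
opening: -0.001
grasp_force: 0.0
```

Call:
play_rows --rows '[{"dp":[0,0,0.05],"turn":[0,0,0],"fingers":1},{"dp":[0,0,0.03],"turn":[0,0,0],"fingers":1},{"dp":[0,0,0],"turn":[0,0,0],"fingers":1},{"dp":[0,0,0],"turn":[0,0,0],"fingers":1}]'

```text
clock: 46.28
eef_pos: [484.4, -404.7, 62.6]
tcp_rot: [3.14, 0.001, 1.539]
contact_force: [0.0, 0.6, -0.1]
opening: -0.004
grasp_force: 0.0
```

Call:
play_rows --rows '[{"dp":[0,0,0.06],"turn":[0,0,0],"fingers":1},{"dp":[0,0,0.06],"turn":[0,0,0],"fingers":1},{"dp":[0,0,0],"turn":[0,0,0],"fingers":1},{"dp":[0,0,0],"turn":[0,0,0],"fingers":1}]'

```text
clock: 46.62
eef_pos: [484.2, -404.5, 56.9]
tcp_rot: [3.141, 0.001, 1.539]
contact_force: [0.1, -0.1, 3.1]
opening: -0.0
grasp_force: 1.8
```

Call:
play_rows --rows '[{"dp":[0,0,0.03],"turn":[0,0,0],"fingers":1},{"dp":[0,0,0.02],"turn":[0,0,0],"fingers":1},{"dp":[0,0,0],"turn":[0,0,0],"fingers":1},{"dp":[0,0,0],"turn":[0,0,0],"fingers":1}]'

```text
clock: 46.95
eef_pos: [484.4, -404.6, 56.4]
tcp_rot: [3.14, 0.001, 1.539]
contact_force: [-2.9, 3.4, 18.1]
opening: 0.003
grasp_force: 9.0
```

Call:
play_rows --rows '[{"dp":[0,0,-0.5],"turn":[0,0,0],"fingers":1},{"dp":[0,0,-0.9],"turn":[0,0,0],"fingers":1},{"dp":[0,0,-0.9],"turn":[0,0,0],"fingers":1},{"dp":[0,0,-0.9],"turn":[0,0,0],"fingers":1},{"dp":[0.5,0,-0.9],"turn":[0,0,0],"fingers":0.5}]'

```text
clock: 47.37
eef_pos: [484.0, -386.2, 220.0]
tcp_rot: [3.141, 0.001, 1.538]
contact_force: [0.5, -0.3, 0.3]
opening: 0.12
grasp_force: 0.0
```

Call:
play_rows --rows '[{"dp":[0.9,0,0],"turn":[0,0,0],"fingers":0.5},{"dp":[0.9,0,0],"turn":[0,0,0],"fingers":0.5},{"dp":[0,0,0],"turn":[0,0,0],"fingers":0.5},{"dp":[0,0,0],"turn":[0,0,0],"fingers":0.5},{"dp":[0,0,0],"turn":[0,0,0],"fingers":0.5}]'

```text
clock: 47.78
eef_pos: [486.6, -312.4, 218.4]
tcp_rot: [-3.142, 0.0, 1.54]
contact_force: [-0.4, 0.2, -0.5]
opening: 0.503
grasp_force: 0.0
```

```bash
python3 - <<'E'
from h import *
np.set_printoptions(precision=1,suppress=True,linewidth=250)
snap('side','s31'); snap('scene','sc31'); snap('wrist','w31'); s=r.sense(); print(s['clock'],s['eef_pos'],s['contact_force'])
obs=[]
for f,w in(('s31',14),('sc31',12),('w31',26)):
  I=load(f)[2].astype(int).mean(2); u,v=[int(round(t)) for t in proj(f,case(0,-21,64))]
  m=(I[v-w:v+w,u-w-8:u+w+8]<45).astype(np.uint8); n,l,st,ce=cv2.connectedComponentsWithStats(m)
  b=[(int(st[i][4]),ce[i]+[u-w-8,v-w],st[i]) for i in range(1,n) if st[i][4]>15]; print(f,(u,v),b)
  if b: k=max(b,key=lambda t:t[0]); obs.append((f,*k[1]))
p,res=tri(*obs); print('barrel',p,res)
d=p-case(0,0,0); print('case y',d[1]*cc-d[0]*ss,'x',d[0]*cc+d[1]*ss,'z',p[2])
p0,_=tri(*obs[:1],obs[-1]); print(p0)
# column profile through wrist image along case x=0 : list features by y at z=60
I=load('w31')[2].astype(int).mean(2)
print([(y,int(I[tuple(np.round(proj('w31',case(0,y,62))).astype(int)[::-1])])) for y in range(60,-150,-3)])
print([(y,int(I[tuple(np.round(proj('w31',case(13,y,62))).astype(int)[::-1])])) for y in range(0,-130,-3)])
E
```

```text
47.9333 [ 486.5 -313.1  218.1] [-0.1  0.9 -0.3]
s31 (367, 269) [(114, array([349.1, 260.1]), array([  0,   0,  13,  16, 114], dtype=int32)), (59, array([367.9, 268.7]), array([18,  9, 10, 10, 59], dtype=int32))]
sc31 (365, 251) [(56, array([349.8, 246. ]), array([ 1,  0,  8, 15, 56], dtype=int32))]
w31 (320, 175) [(40, array([328.4, 173.6]), array([28, 20, 21, 17, 40], dtype=int32))]
barrel [ 482.2 -257.4   79.2] [9.945756579649146, 13.353500832312019, 23.143083945130506]
case y 2.9370577606944805 x -5.743895324019694 z 79.23278069450456
[ 483.7 -263.8   82.2]
[(60, 136), (57, 136), (54, 137), (51, 138), (48, 137), (45, 137), (42, 138), (39, 137), (36, 141), (33, 55), (30, 52), (27, 57), (24, 54), (21, 51), (18, 49), (15, 51), (12, 141), (9, 138), (6, 138), (3, 138), (0, 139), (-3, 138), (-6, 138), (-9, 138), (-12, 138), (-15, 148), (-18, 48), (-21, 51), (-24, 52), (-27, 50), (-30, 84), (-33, 125), (-36, 125), (-39, 125), (-42, 145), (-45, 145), (-48, 133), (-51, 128), (-54, 141), (-57, 141), (-60, 139), (-63, 110), (-66, 109), (-69, 107), (-72, 134), (-75, 248), (-78, 247), (-81, 132), (-84, 105), (-87, 232), (-90, 225), (-93, 224), (-96, 227), (-99, 226), (-102, 227), (-105, 227), (-108, 195), (-111, 227), (-114, 223), (-117, 221), (-120, 223), (-123, 223), (-126, 222), (-129, 224), (-132, 224), (-135, 224), (-138, 225), (-141, 224), (-144, 225), (-147, 226)]
[(0, 133), (-3, 135), (-6, 136), (-9, 136), (-12, 136), (-15, 135), (-18, 136), (-21, 135), (-24, 135), (-27, 135), (-30, 135), (-33, 134), (-36, 137), (-39, 139), (-42, 117), (-45, 123), (-48, 125), (-51, 126), (-54, 127), (-57, 128), (-60, 129), (-63, 121), (-66, 123), (-69, 125), (-72, 124), (-75, 125), (-78, 119), (-81, 223), (-84, 221), (-87, 221), (-90, 223), (-93, 225), (-96, 224), (-99, 228), (-102, 229), (-105, 240), (-108, 126), (-111, 193), (-114, 190), (-117, 189), (-120, 189), (-123, 188), (-126, 187), (-129, 190)]
```

```bash
python3 -c "
from rig import r
print(r.sign_off())"
```

```text
the job is handed in; nothing more can be done
None
```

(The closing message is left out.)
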